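# Set up the water feed for wet sharpening

## Task

Get the sharpening bench's water feed ready: on every drip stand, screw the started brass elbow on, clockwise seen from above, into its last turn of thread, and stop with its outlet pointing straight at the dark mark tab on the stand's base. Only when all elbows are set, put the black cover on the pump's battery box and press it down corner by corner until all four clips have snapped over it. Leave the stands, their marks and the other things on the bench where they are.

Things in the scene. Friction and masses are not known exactly. Their poses are not given: they have to be found in the camera images.
- pumpbox: Fixed grey battery box, open top, 130 x 92 x 40 mm; origin under its centre, x along its length. The cover ends on its top ledge, 40 mm above origin. Clips on the long sides at x = +-36 mm, 16 mm long, tops at 54 mm: 3 mm noses spring outwards and snap over the rim (6 to 13 N push per corner). A cover just laid on stands on the noses, underside at 50 mm.
- box_ledge (a point): Centre of the battery box's opening at ledge height, 40 mm above the bench; same axes as the box. End stops (inner faces at x = +-58 mm) and corner guides (y = +-36 mm, at x = +-47 to 55 mm) stand 18 mm above the ledge; their tops slope to lead the cover in between.
- cover: Black plastic clip-on cover, 60 g: rim plate 110 (x) x 70 (y) x 4 mm and on it, centred, a raised panel 94 x 50 mm whose top is 18 mm above the underside. Origin: centre of the underside, z up. Starts flat, right side up. Grip the panel across its 50 mm width (cover's y) at mid length, clear of the clips. Fits the box either way round; underside 40 mm above the box's origin when home.
- stand1: Drip stand (two or three of the three are present; None when absent): grey cast iron, 2.5 kg, standing by its own weight, round base 128 mm across and 16 mm thick, column top (shoulder) at 52 mm, and on it a brass threaded stub; origin under its centre, the stub's axis is its z. It may creep a little if pushed.
- elbow1 (a joint): Turn of the brass elbow on its stub, rad: grows as it is screwed on (clockwise from above), and it goes down 6 mm per turn. Hard stop at 12.57, where the gap between its hex collar and the shoulder below is nil; gap in mm = 0.955 x (12.57 - value). Last turn: 6.28 to 12.57 (gap under 6 mm). Starts at 0.5 to 2.6. Friction 0.12 N m; stays where it is left.
- elbow1_out (a point): Centre of the elbow's outlet mouth, 46 mm out from the stub's axis, 35 mm below the top of the square boss; its x axis is the direction in which the outlet points (level), z up. The outlet pipe is 20 to 23 mm thick.
- elbow1_boss (a point): Centre of the top of the elbow's square boss, on the stub's axis: 20 x 20 mm, 22 mm high, sides parallel and square to the outlet; grip and turn it from above in any of four quarter turns. The outlet pipe's top is 25 mm below the boss top; the elbow's body under the boss is 30 mm across. Boss top 114 to 124 mm above the bench; its x axis is the outlet's direction.
- mark1_tip (a point): The mark: top of the small dark steel tab (7 mm wide) on the stand's base, 56 mm from the stub's axis and 26 mm above the bench. It stiffly stays where it is set; do not turn it. There is always between about 0.3 and 0.6 turn left to the hard stop when the outlet points at it in the last turn.
- stand2: Drip stand (two or three of the three are present; None when absent): grey cast iron, 2.5 kg, standing by its own weight, round base 128 mm across and 16 mm thick, column top (shoulder) at 52 mm, and on it a brass threaded stub; origin under its centre, the stub's axis is its z. It may creep a little if pushed.
- elbow2 (a joint): Turn of the brass elbow on its stub, rad: grows as it is screwed on (clockwise from above), and it goes down 6 mm per turn. Hard stop at 12.57, where the gap between its hex collar and the shoulder below is nil; gap in mm = 0.955 x (12.57 - value). Last turn: 6.28 to 12.57 (gap under 6 mm). Starts at 0.5 to 2.6. Friction 0.12 N m; stays where it is left.
- elbow2_out (a point): Centre of the elbow's outlet mouth, 46 mm out from the stub's axis, 35 mm below the top of the square boss; its x axis is the direction in which the outlet points (level), z up. The outlet pipe is 20 to 23 mm thick.
- elbow2_boss (a point): Centre of the top of the elbow's square boss, on the stub's axis: 20 x 20 mm, 22 mm high, sides parallel and square to the outlet; grip and turn it from above in any of four quarter turns. The outlet pipe's top is 25 mm below the boss top; the elbow's body under the boss is 30 mm across. Boss top 114 to 124 mm above the bench; its x axis is the outlet's direction.
- mark2_tip (a point): The mark: top of the small dark steel tab (7 mm wide) on the stand's base, 56 mm from the stub's axis and 26 mm above the bench. It stiffly stays where it is set; do not turn it. There is always between about 0.3 and 0.6 turn left to the hard stop when the outlet points at it in the last turn.
- stand3: Drip stand (two or three of the three are present; None when absent): grey cast iron, 2.5 kg, standing by its own weight, round base 128 mm across and 16 mm thick, column top (shoulder) at 52 mm, and on it a brass threaded stub; origin under its centre, the stub's axis is its z. It may creep a little if pushed.
- elbow3 (a joint): Turn of the brass elbow on its stub, rad: grows as it is screwed on (clockwise from above), and it goes down 6 mm per turn. Hard stop at 12.57, where the gap between its hex collar and the shoulder below is nil; gap in mm = 0.955 x (12.57 - value). Last turn: 6.28 to 12.57 (gap under 6 mm). Starts at 0.5 to 2.6. Friction 0.12 N m; stays where it is left.
- elbow3_out (a point): Centre of the elbow's outlet mouth, 46 mm out from the stub's axis, 35 mm below the top of the square boss; its x axis is the direction in which the outlet points (level), z up. The outlet pipe is 20 to 23 mm thick.
- elbow3_boss (a point): Centre of the top of the elbow's square boss, on the stub's axis: 20 x 20 mm, 22 mm high, sides parallel and square to the outlet; grip and turn it from above in any of four quarter turns. The outlet pipe's top is 25 mm below the boss top; the elbow's body under the boss is 30 mm across. Boss top 114 to 124 mm above the bench; its x axis is the outlet's direction.
- mark3_tip (a point): The mark: top of the small dark steel tab (7 mm wide) on the stand's base, 56 mm from the stub's axis and 26 mm above the bench. It stiffly stays where it is set; do not turn it. There is always between about 0.3 and 0.6 turn left to the hard stop when the outlet points at it in the last turn.
- handle: Knife-handle blank, wood, 102 mm long, 24 mm thick, lying; a bystander, to be left where it is. Origin under its middle.
- tin: Small steel tin, 44 mm across, 45 mm high; a bystander, to be left where it is. Origin under its middle.
- bottle: Green glass bottle, 62 mm across, 150 mm high; a bystander, to be left where it is. Origin under its middle.
- mallet: Wooden mallet, lying, about 230 mm long; a bystander, to be left where it is. Origin under its middle.
- knife: Kitchen knife, lying, about 330 mm long; a bystander, to be left where it is. Origin under its middle.
- cup: Steel cup, 60 mm across, 60 mm high; a bystander, to be left where it is. Origin under its middle.
There are look-alikes about, which are no part of the job. Leave any orange look-alike of the stand3 alone. Leave any orange look-alike of the stand2 alone.

How it is judged (in metres and radians):
On the way, in this order (a step that is already met when the one before it is completed fails the run):
1. every elbow that is there is in its last turn of thread, with its outlet pointing at the mark (y of mark1_tip in the frame of elbow1_out between -0.005 and 0.005 m and x of mark1_tip in the frame of elbow1_out above 0 m and value of joint each of elbow1, elbow2, elbow3 above 6.9 rad and y of mark2_tip in the frame of elbow2_out between -0.005 and 0.005 m and x of mark2_tip in the frame of elbow2_out above 0 m and y of mark3_tip in the frame of elbow3_out between -0.005 and 0.005 m and x of mark3_tip in the frame of elbow3_out above 0 m), for 0.2 s.
2. the cover is clipped home on the battery box at all four corners (z of cover in the frame of pumpbox between 0.037 and 0.0415 m and angle between the z axis of cover and the z axis of pumpbox, either way round below 0.03 rad and horizontal distance between cover and pumpbox below 0.005 m), for 0.2 s.
At the end, for the whole second after the job is handed in: Every elbow present is in its last turn (joint above 6.9), at rest, its stand upright, its mark ahead of the outlet and within 5 mm sideways of the outlet's line; the cover rests on the box clipped home at all four corners: underside at most 1.5 mm above the ledge, level within 0.03 rad (all of step 1 and all of step 2 and velocity of joint elbow1 between -0.05 and 0.05 rad/s and velocity of joint elbow2 between -0.05 and 0.05 rad/s and velocity of joint elbow3 between -0.05 and 0.05 rad/s and angle between each of stand1, stand2, stand3's own z axis and vertical below 0.05 rad and linear speed of cover below 0.02 m/s); the robot touches nothing.
It fails at once if a bystander (handle blank, tin, bottle, mallet, knife or cup) is knocked more than 30 mm from its place (distance of any of handle, tin, bottle, mallet, knife, cup from where it was at the start of the episode above 0.03 m).
It fails at once if a stand or its mark is shifted, so that the mark is more than 20 mm from its place (distance of any of mark1_tip, mark2_tip, mark3_tip from where it was at the start of the episode above 0.02 m).
Of stand1, stand2, stand3 only 2 to 3 are there at a start; the rules pass over those that are not, and their reading is None.
At some moment in a run one of cover may be knocked a few centimetres aside while the robot is not near it.
Once in a run the grip may slacken for a moment while it holds something.
It also fails if it takes over 210 s, if anything falls off the work surface, if the arm or the gripper's body presses on something with over 40 N, if the wrist force passes 120 N, or if a joint passes its speed limit or range.

## Robot

A 6-joint arm with a two-finger parallel gripper is mounted at the origin on the work surface. World frame = base frame: x ahead of the robot, y to its left, z up, the work surface at z = 0. Lengths are in m, angles in degrees, forces in N, time in s.
With the tool pointing down it reaches from about 0.4 to 0.825 m from the base axis. Payload 7 kg.
Tool frame: the origin (TCP) lies midway between the tips of the shut fingers; the grasp point (between the pads) lies 19 mm behind it (ctrl.hold_point_z is the distance from the TCP to the grasp point, in m); z points along the fingers, y is the line along which they close (so a half turn about z gives the same grasp; the last joint's range is limited). The gripper opens to 88 mm and grips with 3 to 60 N. Pads are 19 mm wide; open, the fingers measure 130 mm over their backs; the gripper's body (78 mm by 193 mm) begins 47 mm behind the grasp point.
Start: joints at [86.179, 20.546, 0.682, 0, -70.136, -16.507], TCP at [0.235, 0.633, 0.227] pointing down, gripper open.
Joint ranges: [-176.03, 176.03], [-82.01, 121.73], [-58.28, 71.71], [-173.87, 95.51], [-174.79, -0.11], [-173.66, 173.66]. Speed limits (degrees/s): [136.94, 136.94, 172.46, 180, 180, 180].

## Interface

Orientations are given as [roll, pitch, yaw] about the fixed x, y, z axes, in that order (R = Rz(yaw) Ry(pitch) Rx(roll)).
In Python, from plant import ctrl gives the robot as it stands.
- The arm moves only by the tool apply_moves, never from a script. Its argument "deltas" is a list of rows, each an object with "fingers": the finger opening in mm, from 0 to 87.6; "delta_pos": the shift along the tool's x, y, z in mm, a list of three; "angular": the turn, a rotation vector about the tool's x, y, z in degrees, a list of three. A call has 1 to 10 rows; each row is the pose to reach, as a shift and turn from the pose commanded when the call began, along the tool's axes at that moment; what a row does not reach only later rows make up. A row lasts 1/10 s, in which the tool goes at most 50 mm and 8.59 degrees, less where a joint would pass 70% of its speed; a pose out of reach is approached as far as the arm can. A call with a gripper value outside its range is refused whole. The fingers move at their own pace and stop on an object; the grip force is fixed at half the most. Time passes only in rows, so rows that repeat a pose let the fingers close. It gives the time, the measured TCP pose, the force, the opening and the grip force at its end, in the units of the state.
- ctrl.get_obs(): the state, without advancing time (a new reading comes with each control period).
- ctrl.snapshot(name): name is "side" or "top" or "wrist"; returns the picture (480x640x3 uint8, red, green, blue); there is no depth.
- ctrl.camera_params(name): a dict with "fx", "fy", "cx", "cy" (pixels), "cam_to_world" (4x4, takes a point from camera to world coordinates); the wrist camera has in their place "mount" (4x4, takes a point from camera to tool coordinates, whose origin is the TCP and whose axes are the flange's). Camera axes: x right, y up, looking along -z (the intrinsics and any distortion apply to the point x, -y, -z); pixel columns grow to the right and rows downward; lengths in m; the calibration is good to about 2 mm. The wrist camera is an equidistant fisheye: a pixel r from the principal point sees the ray r / f radians off the axis. A picture is of the moment at which its call begins: read the wrist's pose just before it. camera_params takes no time and is no camera call.
- ctrl.close_job(): hands the job in; it is judged then, once.
The state is a dict: "clock": time; "joint_pos": joint angles; "qvel": joint speeds; "tau": joint torques, N m; "tool_pos": TCP position; "orientation": TCP orientation; "force": force on the tool from outside, world axes, zero at the start; "moment": the same for the moment, N m; "opening": finger opening in m; "gripper_force": force on a finger pad.
Only numpy, scipy, OpenCV 4.12 (cv2) and the standard library are available. Lean on these libraries where they do the work, as an engineer would, in place of code of your own. Each camera call takes 0.05 s, during which the arm holds its last target. There are 200 camera calls.

## Working session

There is one attempt and no reset: what is moved stays moved. The work goes in short steps, Python scripts to look and compute and a tool call to move; the robot and the scene stay as the last step left them, time stands still between calls to the robot, and variables do not carry over. Pictures are saved under pics/ and viewed, at most 14 in all, crops included, and the job is handed in when it is done.

Besides the shell and the picture viewer there is one more tool, called after "Emit:" as name(argument=value, ...) on one line, values as JSON. apply_moves: Moves the arm, as the interface text tells. Its arguments: {"type":"object","properties":{"deltas":{"type":"array"}},"required":["deltas"]}

```bash
ls; mkdir -p pics
python3 - <<'E'
from plant import ctrl
import cv2,json
print(ctrl.get_obs())
for n in("top","side","wrist"):
    p=ctrl.camera_params(n);print(n,p)
    cv2.imwrite(f"pics/{n}0.png",ctrl.snapshot(n)[:,:,::-1])
E
```

```text
pics
{'clock': 0.0, 'joint_pos': array([ 8.61808831e+01,  2.05914981e+01,  6.34627762e-01, -2.03376045e-02,
       -7.01351960e+01, -1.65069621e+01]), 'qvel': array([ 0.02271788, -0.00066945,  0.00727104,  0.03115344, -0.04606778,
       -0.08886357]), 'tau': array([ 1.59335134e-03, -5.82718921e+01,  2.93041956e+01,  6.99727044e+00,
        7.03483616e-03, -1.49113962e-04]), 'tool_pos': array([0.23432372, 0.63251148, 0.22562777]), 'orientation': array([ 1.79906295e+02, -7.83085601e-03, -2.03329988e+01]), 'force': array([-0.98532199,  0.48814394, -0.21249999]), 'moment': array([-0.01685016,  0.00082409, -0.00731843]), 'gripper_force': 0.0, 'opening': 0.08773920216052078}
top {'fx': 519.1003438365783, 'fy': 519.1003438365783, 'cx': 313.2235560098462, 'cy': 240.26903927481405, 'cam_to_world': array([[ 0.1089917 ,  0.97298868, -0.20350392,  0.28180747],
       [-0.99403596,  0.10743428, -0.01871869,  0.04110811],
       [ 0.00365022,  0.2043304 ,  0.97889518,  1.34769035],
       [ 0.        ,  0.        ,  0.        ,  1.        ]])}
side {'fx': 457.6796752002545, 'fy': 457.6796752002545, 'cx': 322.01564342980055, 'cy': 234.05204861875288, 'cam_to_world': array([[ 0.74976159,  0.49492007, -0.43921712,  0.12374506],
       [-0.66157491,  0.57398104, -0.48256026, -0.42593581],
       [ 0.01327354,  0.65238018,  0.75777564,  0.81971233],
       [ 0.        ,  0.        ,  0.        ,  1.        ]])}
wrist {'fx': 371.64829954431775, 'fy': 371.64829954431775, 'cx': 317.45295432280614, 'cy': 234.43273227009408, 'mount': array([[-1.64522085e-03,  9.61325436e-01,  2.75410058e-01,
         7.40506288e-02],
       [ 9.99998643e-01,  1.60386280e-03,  3.75383945e-04,
        -6.44877548e-04],
       [-8.08538105e-05,  2.75410302e-01, -9.61326770e-01,
        -1.58398166e-01],
       [ 0.00000000e+00,  0.00000000e+00,  0.00000000e+00,
         1.00000000e+00]])}
```

View pics/top0.png

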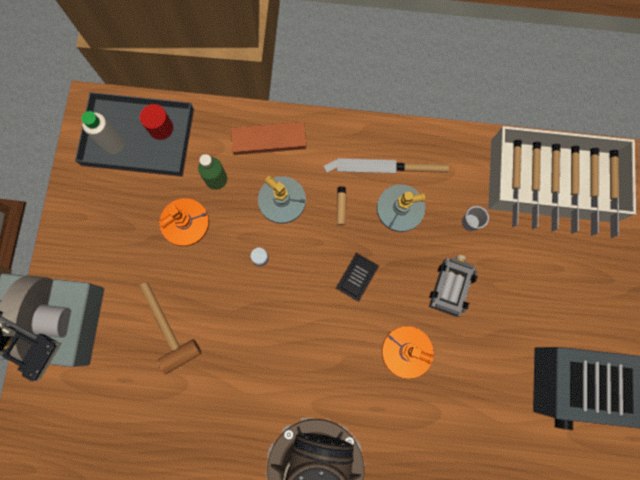

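View pics/side0.png

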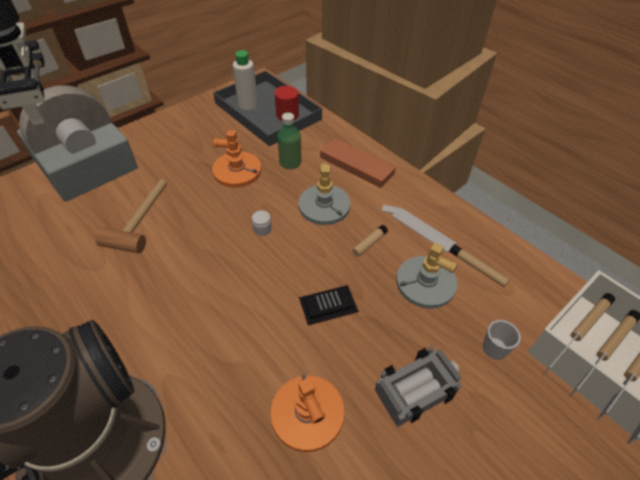

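The top view shows two grey stands with brass elbows, at (281,199) and (401,208). Orange look-alikes stand at (184,221) and (408,352) and are to be left alone. The cover is at (358,277) and the box at (454,288). The task's stands are the grey ones, and I'll confirm that in an enlarged crop.

```bash
cat > h.py <<'E'
import numpy as np,cv2
from plant import ctrl
from scipy.spatial.transform import Rotation as R
def pose():
    o=ctrl.get_obs();T=np.eye(4)
    T[:3,:3]=R.from_euler('xyz',o['orientation'],degrees=True).as_matrix();T[:3,3]=o['tool_pos'];return T
def ray(n,px,T=None):
    p=ctrl.camera_params(n);u=(px[0]-p['cx'])/p['fx'];v=(px[1]-p['cy'])/p['fy']
    if n=='wrist':
        r=np.hypot(u,v);s=np.sin(r)/max(r,1e-9);d=np.array([u*s,-v*s,-np.cos(r)]);M=T@p['mount']
    else: d=np.array([u,-v,-1]);M=p['cam_to_world']
    return M[:3,3],M[:3,:3]@d/np.linalg.norm(d)
def onz(n,px,z,T=None):
    o,d=ray(n,px,T);return o+d*(z-o[2])/d[2]
def proj(n,P,T=None):
    p=ctrl.camera_params(n);M=(T@p['mount']) if n=='wrist' else p['cam_to_world']
    q=np.linalg.inv(M)@np.append(P,1);x,y,z=q[0],-q[1],-q[2]
    if n=='wrist':
        r=np.hypot(x,y);k=np.arctan2(r,z)/max(r,1e-9)
    else:k=1/z
    return np.array([p['cx']+p['fx']*x*k,p['cy']+p['fy']*y*k])
def delta(goal,yaw):
    "tool-frame shift mm to goal (world m) and rel. yaw; tool down"
    T=pose();return (T[:3,:3].T@(np.array(goal)-T[:3,3])*1000).round(1)
E
python3 - <<'E'
from h import *
a=cv2.imread('pics/top0.png');b=cv2.imread('pics/side0.png')
c=lambda i,x,y:cv2.resize(i[y-37:y+38,x-50:x+50],(400,300),interpolation=2)
cv2.imwrite('pics/crop1.png',np.vstack([np.hstack([c(a,281,199),c(a,401,208)]),np.hstack([c(b,325,195),c(b,428,275)])]))
for n,px,z in [("A",(281,199),.016),("B",(401,208),.016),("cover",(358,277),.018),("box",(454,288),.05),('bottle',(209,160),.15),('tin',(259,257),.045),('cup',(476,213),.06),('orange',(408,352),.016),('o2',(184,221),.016)]:
    print(n,onz('top',px,z).round(3))
E
```

```text
A [0.661 0.164 0.016]
B [ 0.671 -0.156  0.016]
cover [ 0.475 -0.059  0.018]
box [ 0.469 -0.298  0.05 ]
bottle [0.701 0.338 0.15 ]
tin [0.494 0.198 0.045]
cup [ 0.666 -0.342  0.06 ]
orange [ 0.3   -0.201  0.016]
o2 [0.573 0.411 0.016]
```

View pics/crop1.png

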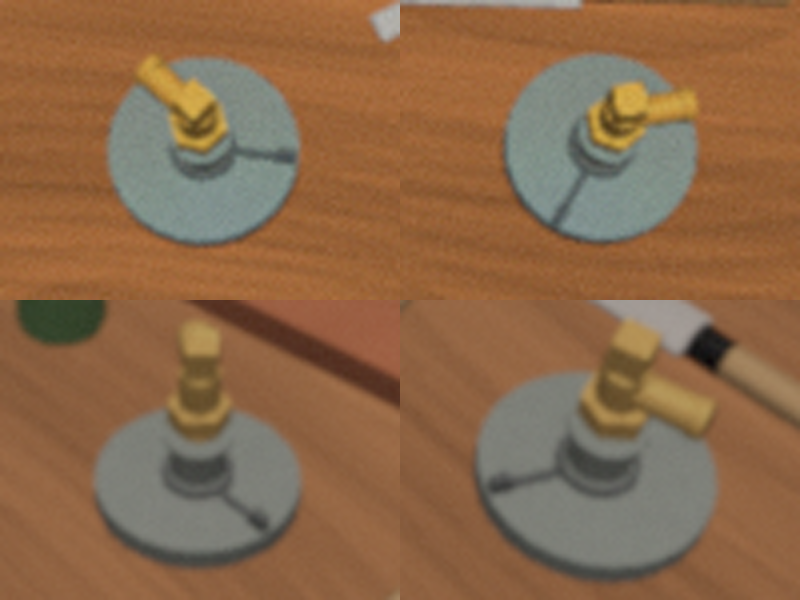

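The crop confirms both stands are grey with brass elbows. The mark tabs are at about (303,201) for A and (391,226) for B. The outlet mouths are at (268,180) and (424,197), and the boss tops at (280,186) and (408,194). Next I compute the turn angles and a viewing pose over A.

Run:
```python
from h import *
for n,c,m,o,b in [("A",(281,199),(303,201),(268.5,179.5),(280.2,186.5)),("B",(401,208),(390.8,226.5),(424,197),(408.5,194))]:
    C=onz('top',c,.016);M=onz('top',m,.026);O=onz('top',o,.085);B=onz('top',b,.12)
    y=lambda P,Q:np.degrees(np.arctan2(*(P-Q)[1::-1]))
    am=y(M,C);ao=y(O,B)
    print(n,C,B,'r',np.linalg.norm((M-C)[:2]),np.linalg.norm((O-B)[:2]),'mark',am,'out',ao,'cw',(ao-am)%360)
print(delta([.661,.164,.24],0))
```

```text
A [0.66088532 0.16415012 0.016     ] [0.66288507 0.16040167 0.12      ] r 0.05939155663042958 0.043853630287881105 mark -91.83286280502473 out 53.54663909701956 cw 145.3795019020443
B [ 0.67130894 -0.15568207  0.016     ] [ 0.67854313 -0.15602591  0.12      ] r 0.06091310096904169 0.04586384879810505 mark 156.50262966440914 out -80.28002411143895 cw 123.21734622415192
[562.9 291.2 -13.7]
```

Emit:
apply_moves(deltas=[{"fingers": 87,"delta_pos": [44,23,-1],"angular": [0,0,1.6]},{"fingers": 87,"delta_pos": [88,46,-2],"angular": [0,0,3.2]},{"fingers": 87,"delta_pos": [132,69,-3],"angular": [0,0,4.8]},{"fingers": 87,"delta_pos": [176,92,-4],"angular": [0,0,6.4]},{"fingers": 87,"delta_pos": [220,115,-5],"angular": [0,0,8]},{"fingers": 87,"delta_pos": [264,138,-6],"angular": [0,0,9.6]},{"fingers": 87,"delta_pos": [308,161,-7],"angular": [0,0,11.2]},{"fingers": 87,"delta_pos": [352,184,-8],"angular": [0,0,12.8]},{"fingers": 87,"delta_pos": [396,207,-9],"angular": [0,0,14.4]},{"fingers": 87,"delta_pos": [440,229,-10],"angular": [0,0,16]}])

```text
clock: 1.15
tool_pos: [0.5685, 0.2636, 0.2366]
orientation: [-180.0, 0.0, -36.4]
force: [0.9, 0.8, 0.9]
opening: 0.0872
gripper_force: 0.0
```

Run:
```python
from h import *
print(delta([.662,.163,.24],0),ctrl.get_obs()['orientation'],ctrl.get_obs()['joint_pos'])
```

```text
[135.   25.5  -3.4] [-1.79997679e+02  6.84384575e-03 -3.63845672e+01] [ 4.26956962e+01  1.56874793e+01 -4.93721432e+00 -7.64999961e-03
 -6.93743238e+01  1.09224312e+01]
```

Emit:
apply_moves(deltas=[{"fingers": 87,"delta_pos": [45,8,-1],"angular": [0,0,-8.5]},{"fingers": 87,"delta_pos": [90,17,-2],"angular": [0,0,-17]},{"fingers": 87,"delta_pos": [135,25.5,-3],"angular": [0,0,-25.5]},{"fingers": 87,"delta_pos": [135,25.5,-3],"angular": [0,0,-34]},{"fingers": 87,"delta_pos": [135,25.5,-3],"angular": [0,0,-42.5]},{"fingers": 87,"delta_pos": [135,25.5,-3],"angular": [0,0,-51]},{"fingers": 87,"delta_pos": [135,25.5,-3],"angular": [0,0,-59.5]},{"fingers": 87,"delta_pos": [135,25.5,-3],"angular": [0,0,-68]},{"fingers": 87,"delta_pos": [135,25.5,-3],"angular": [0,0,-76.5]},{"fingers": 87,"delta_pos": [135,25.5,-3],"angular": [0,0,-85]}])

```text
clock: 2.15
tool_pos: [0.661, 0.1647, 0.2391]
orientation: [-180.0, 0.0, 49.0]
force: [0.6, -0.3, -0.2]
opening: 0.0867
gripper_force: 0.0
```

Run:
```python
from h import *
T=pose();print(ctrl.get_obs()['tool_pos'],ctrl.get_obs()['orientation'])
i=ctrl.snapshot('wrist');cv2.imwrite('pics/w1.png',i[:,:,::-1])
print(proj('wrist',[.6629,.1604,.12],T),proj('wrist',[.661,.164,.016],T),ctrl.get_obs()['qvel'])
```

```text
[0.66102471 0.16474703 0.23912467] [-1.79977813e+02  3.44960315e-02  4.90145713e+01]
[323.75840471 231.03671854] [318.53799473 203.10153678] [ -0.06022108  -0.03786129   0.06811719  -0.01864603   0.0180632
 -17.46218794]
```

View pics/w1.png

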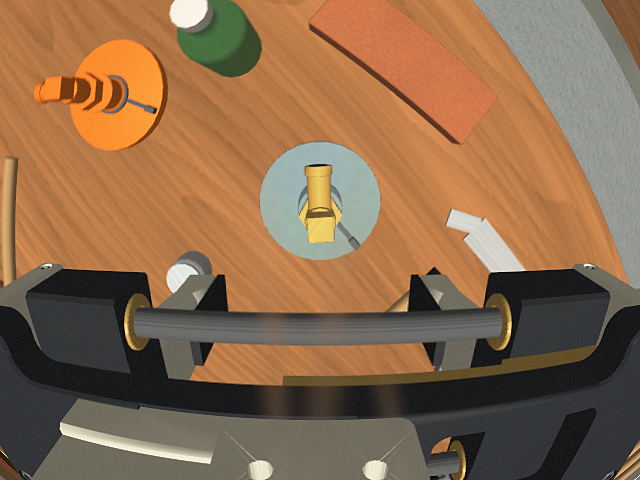

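The wrist view is clear: base centre about (320,200), boss top about (321,229), outlet mouth about (319,168), mark tab about (357,246). I take a settled frame and measure it.

```bash
cat >> h.py <<'E'
def stand(guessC,tag,zb=.119):
    for _ in range(3): ctrl.snapshot('wrist')
    T=pose();i=ctrl.snapshot('wrist')[:,:,::-1].copy()
    c=proj('wrist',[*guessC,.016],T).astype(int);r=80
    x0,y0=c-r;w=i[y0:y0+2*r,x0:x0+2*r];hsv=cv2.cvtColor(w,cv2.COLOR_BGR2HSV)
    br=cv2.inRange(hsv,(18,120,60),(32,255,255));gr=cv2.inRange(hsv,(75,8,90),(115,90,255))
    def big(m):
        cs=cv2.findContours(m,0,2)[0];return max(cs,key=cv2.contourArea)[:,0,:]+[x0,y0]
    base=cv2.convexHull(big(gr).astype(np.int32))[:,0,:]
    P=np.array([onz('wrist',p,.016,T)[:2] for p in base])
    A=np.c_[2*P,np.ones(len(P))];s=np.linalg.lstsq(A,(P**2).sum(1),rcond=None)[0]
    print(tag,'base centre',s[:2],'rad',np.sqrt(s[2]+s[0]**2+s[1]**2),'TCP',T[:3,3],'yaw',ctrl.get_obs()['orientation'][2])
    cv2.imwrite(f'pics/{tag}.png',cv2.resize(w,(640,640)[:2],interpolation=2)[:600]);print('crop origin',x0,y0,'scale 4')
    return T,s[:2]
E
python3 - <<'E'
from h import *
stand([.661,.164],'w1c')
print(ctrl.get_obs()['qvel'].round(2))
E
```

```text
w1c base centre [0.66686483 0.1667731 ] rad 0.05999735816310188 TCP [0.66110551 0.16479434 0.23931004] yaw 48.431428769921084
crop origin 238 123 scale 4
[ 0.11 -0.12  0.1  -0.1   0.08  0.73]
```

View pics/w1c.png

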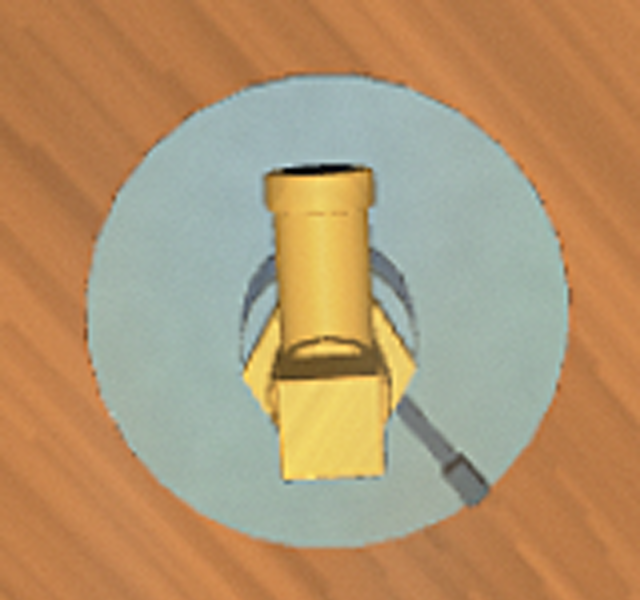

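The crop shows the base centre at (320,200.5), the boss top centre at (321.4,229.5) with sides almost parallel to the image axes, the tab's top face at (356.8,244.8) and the mouth rim at about (318,166).

```bash
cat >> h.py <<'E'
def angles(T,base,bosscorn,mark,mouth,zb=.119):
    "px; boss corners TL,TR,BR,BL (mouth on top side)"
    C=onz('wrist',base,.016,T)
    q=[onz('wrist',p,zb,T) for p in bosscorn];B=sum(q)/4
    s=np.mean([np.linalg.norm(q[k]-q[k-1]) for k in range(4)])
    M=onz('wrist',mark,.026,T);y=lambda v:np.degrees(np.arctan2(v[1],v[0]))
    out=y((q[0]+q[1]-q[2]-q[3])); mo=onz('wrist',mouth,zb-.025,T)
    print('C',C,'B',B,'side',s,'mark r',np.linalg.norm((M-C)[:2]),'yaw mark',y(M-C),y(M-B),'out(boss)',out,'out(mouth)',y(mo-B))
    return C,B,M
E
python3 - <<'E'
from h import *
T=pose();c=lambda a,b:(238+a/4,123+b/4)
for z in(.114,.119,.124):
    _,B,_=angles(T,c(328,310),[c(278,376),c(383,374),c(388,473),c(284,480)],c(475,487),c(320,170),z)
print(delta([*B[:2],.100],0))
E
```

```text
C [0.66409937 0.16504916 0.016     ] B [0.6612697  0.16123741 0.114     ] side 0.02078800495293931 mark r 0.05959193679224969 yaw mark -91.13032293313523 -88.30107010118563 out(boss) 51.47570656662671 out(mouth) 51.43088766673753
C [0.66409937 0.16504916 0.016     ] B [0.66213663 0.1622913  0.119     ] side 0.020421673190620274 mark r 0.05959193679224969 yaw mark -91.13032293313523 -89.20629214854 out(boss) 51.47570656662663 out(mouth) 51.43291597289136
C [0.66409937 0.16504916 0.016     ] B [0.66300356 0.16334519 0.124     ] side 0.020055341428301184 mark r 0.05959193679224969 yaw mark -91.13032293313523 -90.07892742212472 out(boss) 51.47570656662656 out(mouth) 51.435022119215866
[  0.2   2.4 139.4]
```

Emit:
apply_moves(deltas=[{"fingers": 87,"delta_pos": [0,2.3,40],"angular": [0,0,-3]},{"fingers": 87,"delta_pos": [0,2.3,80],"angular": [0,0,-3]},{"fingers": 87,"delta_pos": [0,2.3,110],"angular": [0,0,-3]},{"fingers": 87,"delta_pos": [0,2.3,130],"angular": [0,0,-3]},{"fingers": 60,"delta_pos": [0,2.3,135],"angular": [0,0,-3]},{"fingers": 15,"delta_pos": [0,2.3,135],"angular": [0,0,-3]},{"fingers": 10,"delta_pos": [0,2.3,135],"angular": [0,0,-3]},{"fingers": 10,"delta_pos": [0,2.3,135],"angular": [0,0,-3]},{"fingers": 10,"delta_pos": [0,2.3,135],"angular": [0,0,-3]},{"fingers": 10,"delta_pos": [0,2.3,135],"angular": [0,0,-3]}])

```text
clock: 3.4
tool_pos: [0.6632, 0.1635, 0.1054]
orientation: [180.0, -0.1, 51.7]
force: [-0.1, 0.7, -0.4]
opening: 0.0446
gripper_force: 0.0
```

Emit:
apply_moves(deltas=[{"fingers": 10,"delta_pos": [0,0,0],"angular": [0,0,0]},{"fingers": 10,"delta_pos": [0,0,0],"angular": [0,0,0]},{"fingers": 10,"delta_pos": [0,0,0],"angular": [0,0,0]},{"fingers": 10,"delta_pos": [0,0,0],"angular": [0,0,0]},{"fingers": 10,"delta_pos": [0,0,0],"angular": [0,0,0]},{"fingers": 10,"delta_pos": [0,0,0],"angular": [0,0,0]}])

```text
clock: 4.0
tool_pos: [0.6628, 0.1634, 0.1046]
orientation: [-180.0, 0.0, 51.7]
force: [-1.6, 0.1, 1.8]
opening: 0.0198
gripper_force: 30.0
```

Emit:
apply_moves(deltas=[{"fingers": 10,"delta_pos": [0,0,0.1],"angular": [0,0,8]},{"fingers": 10,"delta_pos": [0,0,0.3],"angular": [0,0,16]},{"fingers": 10,"delta_pos": [0,0,0.4],"angular": [0,0,24]},{"fingers": 10,"delta_pos": [0,0,0.5],"angular": [0,0,32]},{"fingers": 10,"delta_pos": [0,0,0.7],"angular": [0,0,40]},{"fingers": 10,"delta_pos": [0,0,0.8],"angular": [0,0,48]},{"fingers": 10,"delta_pos": [0,0,0.9],"angular": [0,0,56]},{"fingers": 10,"delta_pos": [0,0,1.1],"angular": [0,0,64]},{"fingers": 10,"delta_pos": [0,0,1.2],"angular": [0,0,72]},{"fingers": 10,"delta_pos": [0,0,1.3],"angular": [0,0,80]}])

```text
clock: 5.0
tool_pos: [0.6628, 0.1632, 0.1033]
orientation: [180.0, 0.0, -28.6]
force: [-0.3, -0.1, 1.4]
opening: 0.0194
gripper_force: 30.0
```

Emit:
apply_moves(deltas=[{"fingers": 10,"delta_pos": [0,0,0.1],"angular": [0,0,8]},{"fingers": 10,"delta_pos": [0,0,0.3],"angular": [0,0,16]},{"fingers": 10,"delta_pos": [0,0,0.4],"angular": [0,0,24]},{"fingers": 10,"delta_pos": [0,0,0.5],"angular": [0,0,32]},{"fingers": 10,"delta_pos": [0,0,0.7],"angular": [0,0,40]},{"fingers": 10,"delta_pos": [0,0,0.8],"angular": [0,0,48]},{"fingers": 10,"delta_pos": [0,0,0.9],"angular": [0,0,56]},{"fingers": 10,"delta_pos": [0,0,1.1],"angular": [0,0,64]},{"fingers": 10,"delta_pos": [0,0,1.2],"angular": [0,0,72]},{"fingers": 10,"delta_pos": [0,0,1.3],"angular": [0,0,80]}])

```text
clock: 6.0
tool_pos: [0.6626, 0.1631, 0.1019]
orientation: [180.0, -0.0, -108.6]
force: [-2.1, 0.2, 2.4]
opening: 0.0195
gripper_force: 30.0
```

Emit:
apply_moves(deltas=[{"fingers": 10,"delta_pos": [0,0,0.1],"angular": [0,0,8]},{"fingers": 10,"delta_pos": [0,0,0.3],"angular": [0,0,16]},{"fingers": 10,"delta_pos": [0,0,0.4],"angular": [0,0,24]},{"fingers": 10,"delta_pos": [0,0,0.5],"angular": [0,0,32]},{"fingers": 10,"delta_pos": [0,0,0.7],"angular": [0,0,40]},{"fingers": 10,"delta_pos": [0,0,0.8],"angular": [0,0,48]},{"fingers": 10,"delta_pos": [0,0,0.9],"angular": [0,0,56]},{"fingers": 10,"delta_pos": [0,0,1.1],"angular": [0,0,64]},{"fingers": 10,"delta_pos": [0,0,1.2],"angular": [0,0,72.7]},{"fingers": 10,"delta_pos": [0,0,1.2],"angular": [0,0,72.7]}])

```text
clock: 7.0
tool_pos: [0.6625, 0.1633, 0.1007]
orientation: [-180.0, -0.0, 178.8]
force: [-2.9, 0.6, 1.8]
opening: 0.0197
gripper_force: 30.0
```

Emit:
apply_moves(deltas=[{"fingers": 45,"delta_pos": [0,0,0],"angular": [0,0,0]},{"fingers": 45,"delta_pos": [0,0,0],"angular": [0,0,0]},{"fingers": 45,"delta_pos": [0,0,0],"angular": [0,0,0]},{"fingers": 45,"delta_pos": [0,0,0],"angular": [0,0,-8.5]},{"fingers": 45,"delta_pos": [0,0,0],"angular": [0,0,-17]},{"fingers": 45,"delta_pos": [0,0,0],"angular": [0,0,-25.5]},{"fingers": 45,"delta_pos": [0,0,0],"angular": [0,0,-34]},{"fingers": 45,"delta_pos": [0,0,0],"angular": [0,0,-42.5]},{"fingers": 45,"delta_pos": [0,0,0],"angular": [0,0,-51]},{"fingers": 45,"delta_pos": [0,0,0],"angular": [0,0,-59.5]}])

```text
clock: 8.0
tool_pos: [0.6631, 0.1632, 0.1007]
orientation: [-180.0, 0.0, -121.1]
force: [-0.1, -0.6, 0.5]
opening: 0.0452
gripper_force: 0.0
```

Emit:
apply_moves(deltas=[{"fingers": 45,"delta_pos": [0,0,0],"angular": [0,0,-8.5]},{"fingers": 45,"delta_pos": [0,0,0],"angular": [0,0,-17]},{"fingers": 45,"delta_pos": [0,0,0],"angular": [0,0,-25.5]},{"fingers": 45,"delta_pos": [0,0,0],"angular": [0,0,-34]},{"fingers": 45,"delta_pos": [0,0,0],"angular": [0,0,-42.5]},{"fingers": 45,"delta_pos": [0,0,0],"angular": [0,0,-51]},{"fingers": 45,"delta_pos": [0,0,0],"angular": [0,0,-59.5]},{"fingers": 45,"delta_pos": [0,0,0],"angular": [0,0,-68]},{"fingers": 45,"delta_pos": [0,0,0],"angular": [0,0,-76.5]},{"fingers": 45,"delta_pos": [0,0,0],"angular": [0,0,-85]}])

```text
clock: 9.0
tool_pos: [0.6631, 0.1632, 0.1007]
orientation: [-180.0, -0.0, -36.1]
force: [-0.9, 0.5, -0.3]
opening: 0.0453
gripper_force: 0.0
```

Emit:
apply_moves(deltas=[{"fingers": 45,"delta_pos": [0,0,0],"angular": [0,0,-8.5]},{"fingers": 45,"delta_pos": [0,0,0],"angular": [0,0,-17]},{"fingers": 45,"delta_pos": [0,0,0],"angular": [0,0,-25.5]},{"fingers": 45,"delta_pos": [0,0,0],"angular": [0,0,-34]},{"fingers": 45,"delta_pos": [0,0,0],"angular": [0,0,-42.5]},{"fingers": 45,"delta_pos": [0,0,0],"angular": [0,0,-51]},{"fingers": 45,"delta_pos": [0,0,0],"angular": [0,0,-59.5]},{"fingers": 45,"delta_pos": [0,0,0],"angular": [0,0,-68]},{"fingers": 45,"delta_pos": [0,0,0],"angular": [0,0,-76.5]},{"fingers": 45,"delta_pos": [0,0,0],"angular": [0,0,-85]}])

```text
clock: 10.0
tool_pos: [0.6631, 0.1632, 0.1007]
orientation: [180.0, -0.0, 48.9]
force: [-0.6, 0.4, -0.8]
opening: 0.0451
gripper_force: 0.0
```

Emit:
apply_moves(deltas=[{"fingers": 45,"delta_pos": [0,0,0],"angular": [0,0,-8.5]},{"fingers": 45,"delta_pos": [0,0,0],"angular": [0,0,-17]},{"fingers": 45,"delta_pos": [0,0,0],"angular": [0,0,-25.5]},{"fingers": 45,"delta_pos": [0,0,0],"angular": [0,0,-34]},{"fingers": 45,"delta_pos": [0,0,0],"angular": [0,0,-39.8]},{"fingers": 10,"delta_pos": [0,0,0],"angular": [0,0,-39.8]},{"fingers": 10,"delta_pos": [0,0,0],"angular": [0,0,-39.8]},{"fingers": 10,"delta_pos": [0,0,0],"angular": [0,0,-39.8]},{"fingers": 10,"delta_pos": [0,0,0],"angular": [0,0,-39.8]},{"fingers": 10,"delta_pos": [0,0,0],"angular": [0,0,-39.8]}])

```text
clock: 11.0
tool_pos: [0.6627, 0.1633, 0.1008]
orientation: [-180.0, 0.0, 88.2]
force: [-1.4, 0.1, 0.4]
opening: 0.0199
gripper_force: 30.0
```

Emit:
apply_moves(deltas=[{"fingers": 10,"delta_pos": [0,0,0],"angular": [0,0,0]},{"fingers": 10,"delta_pos": [0,0,0.1],"angular": [0,0,8]},{"fingers": 10,"delta_pos": [0,0,0.3],"angular": [0,0,16]},{"fingers": 10,"delta_pos": [0,0,0.4],"angular": [0,0,24]},{"fingers": 10,"delta_pos": [0,0,0.5],"angular": [0,0,32]},{"fingers": 10,"delta_pos": [0,0,0.7],"angular": [0,0,40]},{"fingers": 10,"delta_pos": [0,0,0.8],"angular": [0,0,48]},{"fingers": 10,"delta_pos": [0,0,0.9],"angular": [0,0,56]},{"fingers": 10,"delta_pos": [0,0,1.1],"angular": [0,0,64]},{"fingers": 10,"delta_pos": [0,0,1.2],"angular": [0,0,72]}])

```text
clock: 12.0
tool_pos: [0.6627, 0.1633, 0.0996]
orientation: [180.0, 0.0, 15.9]
force: [-2.5, -0.1, 1.1]
opening: 0.0198
gripper_force: 30.0
```

Emit:
apply_moves(deltas=[{"fingers": 10,"delta_pos": [0,0,0.1],"angular": [0,0,8]},{"fingers": 10,"delta_pos": [0,0,0.3],"angular": [0,0,16]},{"fingers": 10,"delta_pos": [0,0,0.4],"angular": [0,0,24]},{"fingers": 10,"delta_pos": [0,0,0.5],"angular": [0,0,32]},{"fingers": 10,"delta_pos": [0,0,0.7],"angular": [0,0,40]},{"fingers": 10,"delta_pos": [0,0,0.8],"angular": [0,0,48]},{"fingers": 10,"delta_pos": [0,0,0.9],"angular": [0,0,56]},{"fingers": 10,"delta_pos": [0,0,1.1],"angular": [0,0,64]},{"fingers": 10,"delta_pos": [0,0,1.2],"angular": [0,0,72]},{"fingers": 10,"delta_pos": [0,0,1.3],"angular": [0,0,80]}])

```text
clock: 13.0
tool_pos: [0.6629, 0.1627, 0.0984]
orientation: [180.0, -0.0, -64.1]
force: [-1.0, -3.1, 1.3]
opening: 0.0228
gripper_force: 30.0
```

Emit:
apply_moves(deltas=[{"fingers": 10,"delta_pos": [0,0,0.1],"angular": [0,0,8]},{"fingers": 10,"delta_pos": [0,0,0.3],"angular": [0,0,16]},{"fingers": 10,"delta_pos": [0,0,0.4],"angular": [0,0,24]},{"fingers": 10,"delta_pos": [0,0,0.5],"angular": [0,0,32]},{"fingers": 10,"delta_pos": [0,0,0.7],"angular": [0,0,40]},{"fingers": 10,"delta_pos": [0,0,0.8],"angular": [0,0,48]},{"fingers": 10,"delta_pos": [0,0,0.9],"angular": [0,0,56]},{"fingers": 10,"delta_pos": [0,0,1.1],"angular": [0,0,64]},{"fingers": 10,"delta_pos": [0,0,1.2],"angular": [0,0,72]},{"fingers": 10,"delta_pos": [0,0,1.3],"angular": [0,0,80]}])

```text
clock: 14.0
tool_pos: [0.6621, 0.1628, 0.097]
orientation: [180.0, -0.1, -144.1]
force: [-4.7, -0.9, 4.2]
opening: 0.0227
gripper_force: 30.0
```

The opening jumped from 19.8 to 22.8 mm, so the grip slackened and slipped on the boss. I release, lift and look.

Emit:
apply_moves(deltas=[{"fingers": 87,"delta_pos": [0,0,0],"angular": [0,0,0]},{"fingers": 87,"delta_pos": [0,0,0],"angular": [0,0,0]},{"fingers": 87,"delta_pos": [0,0,0],"angular": [0,0,0]},{"fingers": 87,"delta_pos": [0,0,-40],"angular": [0,0,-8]},{"fingers": 87,"delta_pos": [0,0,-80],"angular": [0,0,-16]},{"fingers": 87,"delta_pos": [0,0,-120],"angular": [0,0,-24]},{"fingers": 87,"delta_pos": [0,0,-140],"angular": [0,0,-32]},{"fingers": 87,"delta_pos": [0,0,-140],"angular": [0,0,-40]},{"fingers": 87,"delta_pos": [0,0,-140],"angular": [0,0,-40]},{"fingers": 87,"delta_pos": [0,0,-140],"angular": [0,0,-40]}])

```text
clock: 15.0
tool_pos: [0.6627, 0.1632, 0.2363]
orientation: [180.0, -0.0, -103.9]
force: [-0.7, 0.3, -0.6]
opening: 0.0865
gripper_force: 0.0
```

Run:
```python
from h import *
stand([.663,.1645],'w2c')
```

```text
w2c base centre [0.66094198 0.16161978] rad 0.06116463714567132 TCP [0.66272602 0.16314909 0.23606557] yaw -103.81931900224889
crop origin 237 123 scale 4
```

View pics/w2c.png

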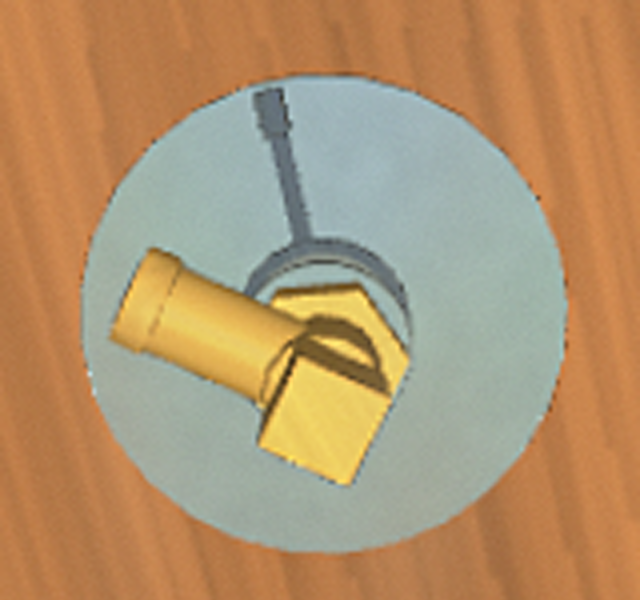

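The boss corners in the crop are (259,440), (293,352), (393,396) and (349,486). The outlet points left at about (130,297) and the tab top is at about (268,100), so there are still several tens of degrees to go.

Run:
```python
from h import *
T=pose();c=lambda a,b:(237+a/4,123+b/4)
angles(T,c(325,313),[c(259,440),c(293,352),c(393,396),c(349,486)],c(268,100),c(134,297),.116)
o=ctrl.get_obs();print(o['orientation'],o['joint_pos'])
print(delta([.663,.1637,.097],0))
```

```text
C [0.66140516 0.16232115 0.016     ] B [0.66241265 0.1639262  0.116     ] side 0.019980462934638375 mark r 0.05734295424990387 yaw mark -89.7024743505793 -90.68981139069109 out(boss) -40.056245807250605 out(mouth) -40.44375700430975
[ 1.79947087e+02 -4.99196723e-02 -1.03819319e+02] [ 3.01528257e+01  2.10000302e+01  2.61094895e+00 -8.55466787e-04
 -7.16836589e+01 -4.39718984e+01]
[ -0.7  -0.3 139.1]
```

Emit:
apply_moves(deltas=[{"fingers": 50,"delta_pos": [0,0,10],"angular": [0,0,8]},{"fingers": 50,"delta_pos": [-0.5,0,40],"angular": [0,0,16]},{"fingers": 50,"delta_pos": [-0.7,-0.3,70],"angular": [0,0,24]},{"fingers": 45,"delta_pos": [-0.7,-0.3,90],"angular": [0,0,26.2]},{"fingers": 45,"delta_pos": [-0.7,-0.3,110],"angular": [0,0,26.2]},{"fingers": 45,"delta_pos": [-0.7,-0.3,125],"angular": [0,0,26.2]},{"fingers": 45,"delta_pos": [-0.7,-0.3,135],"angular": [0,0,26.2]},{"fingers": 45,"delta_pos": [-0.7,-0.3,139],"angular": [0,0,26.2]},{"fingers": 10,"delta_pos": [-0.7,-0.3,139],"angular": [0,0,26.2]},{"fingers": 10,"delta_pos": [-0.7,-0.3,139],"angular": [0,0,26.2]}])

```text
clock: 16.2
tool_pos: [0.6639, 0.1641, 0.0988]
orientation: [-180.0, 0.1, -129.9]
force: [0.2, 0.3, 0.7]
opening: 0.034
gripper_force: 0.0
```

Emit:
apply_moves(deltas=[{"fingers": 10,"delta_pos": [0,0,0],"angular": [0,0,0]},{"fingers": 10,"delta_pos": [0,0,0],"angular": [0,0,0]},{"fingers": 10,"delta_pos": [0,0,0],"angular": [0,0,0]},{"fingers": 10,"delta_pos": [0,0,0],"angular": [0,0,0]},{"fingers": 10,"delta_pos": [0,0,0],"angular": [0,0,0]}])

```text
clock: 16.7
tool_pos: [0.6636, 0.1643, 0.0988]
orientation: [-180.0, 0.1, -129.9]
force: [-3.7, 1.7, 6.0]
opening: 0.0196
gripper_force: 30.0
```

Emit:
apply_moves(deltas=[{"fingers": 10,"delta_pos": [0,0,0.1],"angular": [0,0,8]},{"fingers": 10,"delta_pos": [0,0,0.3],"angular": [0,0,16]},{"fingers": 10,"delta_pos": [0,0,0.4],"angular": [0,0,24]},{"fingers": 10,"delta_pos": [0,0,0.5],"angular": [0,0,32]},{"fingers": 10,"delta_pos": [0,0,0.7],"angular": [0,0,40]},{"fingers": 10,"delta_pos": [0,0,0.8],"angular": [0,0,48]},{"fingers": 10,"delta_pos": [0,0,0.8],"angular": [0,0,50.6]},{"fingers": 10,"delta_pos": [0,0,0.8],"angular": [0,0,50.6]},{"fingers": 10,"delta_pos": [0,0,0.8],"angular": [0,0,50.6]}])

```text
clock: 17.6
tool_pos: [0.664, 0.1633, 0.098]
orientation: [-180.0, 0.1, 179.6]
force: [0.4, -2.4, 6.1]
opening: 0.0197
gripper_force: 30.0
```

Emit:
apply_moves(deltas=[{"fingers": 87,"delta_pos": [0,0,0],"angular": [0,0,0]},{"fingers": 87,"delta_pos": [0,0,0],"angular": [0,0,0]},{"fingers": 87,"delta_pos": [0,0,0],"angular": [0,0,0]},{"fingers": 87,"delta_pos": [0,0,-40],"angular": [0,0,-8]},{"fingers": 87,"delta_pos": [0,0,-80],"angular": [0,0,-16]},{"fingers": 87,"delta_pos": [0,0,-120],"angular": [0,0,-24]},{"fingers": 87,"delta_pos": [0,0,-140],"angular": [0,0,-32]},{"fingers": 87,"delta_pos": [0,0,-140],"angular": [0,0,-40]},{"fingers": 87,"delta_pos": [0,0,-140],"angular": [0,0,-40]},{"fingers": 87,"delta_pos": [0,0,-140],"angular": [0,0,-40]}])

```text
clock: 18.6
tool_pos: [0.6629, 0.1639, 0.2363]
orientation: [180.0, -0.1, -140.8]
force: [-0.1, 0.3, 0.0]
opening: 0.0863
gripper_force: 0.0
```

Run:
```python
from h import *
stand([.663,.1645],'w3c')
```

```text
w3c base centre [0.65572706 0.16055004] rad 0.057662145588552975 TCP [0.66308071 0.16380899 0.23620125] yaw -140.63523071013387
crop origin 237 123 scale 4
```

View pics/w3c.png

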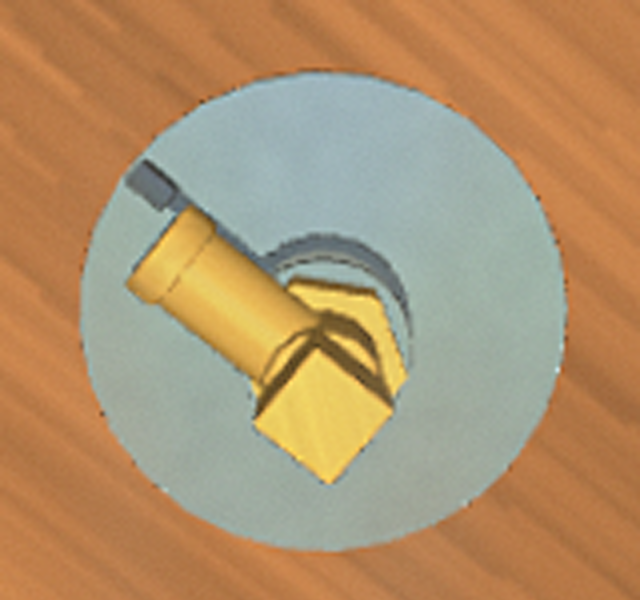

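The outlet now points the same way as the mark arm. The apparent sideways offset is mostly height parallax. I check it numerically, then move on to B.

Run:
```python
from h import *
T=pose();c=lambda a,b:(237+a/4,123+b/4)
C,B,M=angles(T,c(324,311),[c(255,424),c(316,346),c(393,407),c(331,484)],c(148,180),c(160,248),.114)
print(ctrl.get_obs()['orientation'],delta([.674,-.156,.236],0))
```

```text
C [0.66096999 0.16335779 0.016     ] B [0.66285794 0.1646188  0.114     ] side 0.019529622286135917 mark r 0.05635888007477932 yaw mark -89.62847579668326 -91.5136158605947 out(boss) -90.00019263471856 out(mouth) -91.69573424701537
[ 1.79984453e+02 -7.49310236e-02 -1.40635231e+02] [ 194.5 -254.1    0.5]
```

Elbow A is set to within about 1°. Now stand B.

Emit:
apply_moves(deltas=[{"fingers": 87,"delta_pos": [28,-36,0],"angular": [0,0,-8.5]},{"fingers": 87,"delta_pos": [56,-73,0],"angular": [0,0,-17]},{"fingers": 87,"delta_pos": [84,-109,0],"angular": [0,0,-25.5]},{"fingers": 87,"delta_pos": [112,-146,0],"angular": [0,0,-34]},{"fingers": 87,"delta_pos": [140,-182,0],"angular": [0,0,-42.5]},{"fingers": 87,"delta_pos": [168,-218,0],"angular": [0,0,-51]},{"fingers": 87,"delta_pos": [194,-254,0],"angular": [0,0,-59.5]},{"fingers": 87,"delta_pos": [194,-254,0],"angular": [0,0,-68]},{"fingers": 87,"delta_pos": [194,-254,0],"angular": [0,0,-76.5]},{"fingers": 87,"delta_pos": [194,-254,0],"angular": [0,0,-85]}])

```text
clock: 19.8
tool_pos: [0.6748, -0.1563, 0.2364]
orientation: [179.9, 0.0, -55.3]
force: [0.1, 0.5, -0.1]
opening: 0.0871
gripper_force: 0.0
```

Emit:
apply_moves(deltas=[{"fingers": 87,"delta_pos": [0,0,0],"angular": [0,0,-8.5]},{"fingers": 87,"delta_pos": [0,0,0],"angular": [0,0,-17]},{"fingers": 87,"delta_pos": [0,0,0],"angular": [0,0,-25.5]},{"fingers": 87,"delta_pos": [0,0,0],"angular": [0,0,-34]},{"fingers": 87,"delta_pos": [0,0,0],"angular": [0,0,-42.5]},{"fingers": 87,"delta_pos": [0,0,0],"angular": [0,0,-51]},{"fingers": 87,"delta_pos": [0,0,0],"angular": [0,0,-59.5]},{"fingers": 87,"delta_pos": [0,0,0],"angular": [0,0,-65.3]},{"fingers": 87,"delta_pos": [0,0,0],"angular": [0,0,-65.3]}])

```text
clock: 20.7
tool_pos: [0.675, -0.1555, 0.2367]
orientation: [-180.0, 0.0, 9.8]
force: [1.3, 0.5, 0.4]
opening: 0.087
gripper_force: 0.0
```

Run:
```python
from h import *
stand([.674,-.156],'b1c');print(ctrl.get_obs()['joint_pos'])
```

```text
b1c base centre [ 0.68089035 -0.15483365] rad 0.05938387409992988 TCP [ 0.67505786 -0.15550903  0.23688336] yaw 9.60996143179191
crop origin 238 123 scale 4
[ 3.10196558e+00  2.19066963e+01  4.07355366e+00 -3.80194717e-04
 -7.21853998e+01  9.65081118e+01]
```

View pics/b1c.png

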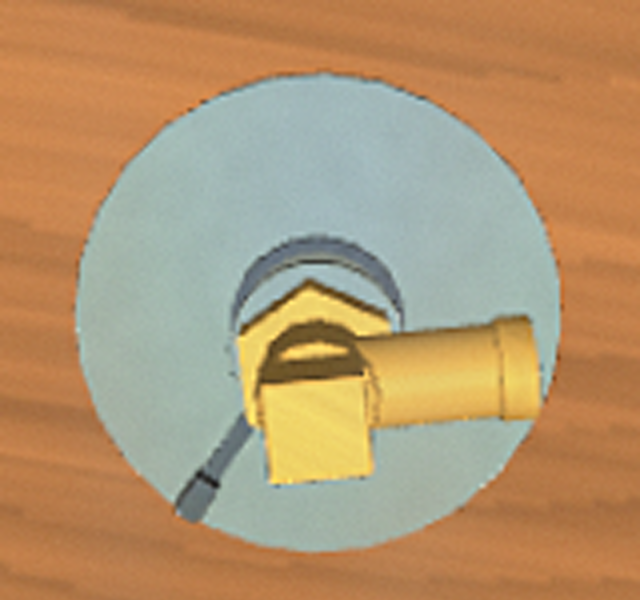

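The boss corners in the crop are (261,382), (370,374), (373,474) and (271,485). The outlet points right with its mouth at about (535,370). The tab top is at about (196,500) and the base centre at (318,312).

Run:
```python
from h import *
T=pose();c=lambda a,b:(238+a/4,123+b/4)
C,B,M=angles(T,c(318.5,312),[c(370,374),c(373,474),c(271,485),c(261,382)],c(196,500),c(530,368),.122)
P=[(C[0]+B[0])/2,(C[1]+B[1])/2,.105];print(P,ctrl.get_obs()['orientation'],delta(P,0))
```

```text
C [ 0.67667108 -0.15460347  0.016     ] B [ 0.67429014 -0.15500183  0.122     ] side 0.020173418543667054 mark r 0.05774514700091379 yaw mark 155.76689907793138 154.38917103204727 out(boss) -75.12924187548572 out(mouth) -72.28175860568807
[np.float64(0.6754806141814315), np.float64(-0.15480264845003144), 0.105] [-1.79997539e+02  1.83819770e-02  9.60996143e+00] [  0.6  -0.6 131.9]
```

Emit:
apply_moves(deltas=[{"fingers": 50,"delta_pos": [0.6,-0.6,20],"angular": [0,0,-5.2]},{"fingers": 50,"delta_pos": [0.6,-0.6,40],"angular": [0,0,-5.2]},{"fingers": 50,"delta_pos": [0.6,-0.6,60],"angular": [0,0,-5.2]},{"fingers": 45,"delta_pos": [0.6,-0.6,80],"angular": [0,0,-5.2]},{"fingers": 45,"delta_pos": [0.6,-0.6,100],"angular": [0,0,-5.2]},{"fingers": 45,"delta_pos": [0.6,-0.6,120],"angular": [0,0,-5.2]},{"fingers": 45,"delta_pos": [0.6,-0.6,132],"angular": [0,0,-5.2]},{"fingers": 45,"delta_pos": [0.6,-0.6,132],"angular": [0,0,-5.2]},{"fingers": 10,"delta_pos": [0.6,-0.6,132],"angular": [0,0,-5.2]},{"fingers": 10,"delta_pos": [0.6,-0.6,132],"angular": [0,0,-5.2]}])

```text
clock: 21.9
tool_pos: [0.6764, -0.1549, 0.1065]
orientation: [180.0, -0.1, 15.0]
force: [0.1, -0.2, -0.4]
opening: 0.0342
gripper_force: 0.0
```

Emit:
apply_moves(deltas=[{"fingers": 10,"delta_pos": [0,0,0],"angular": [0,0,0]},{"fingers": 10,"delta_pos": [0,0,0],"angular": [0,0,0]},{"fingers": 10,"delta_pos": [0,0,0],"angular": [0,0,0]},{"fingers": 10,"delta_pos": [0,0,0],"angular": [0,0,0]},{"fingers": 10,"delta_pos": [0,0,0],"angular": [0,0,0]}])

```text
clock: 22.4
tool_pos: [0.676, -0.1548, 0.1061]
orientation: [180.0, -0.1, 15.0]
force: [-1.0, 0.4, 5.3]
opening: 0.0195
gripper_force: 30.0
```

Emit:
apply_moves(deltas=[{"fingers": 10,"delta_pos": [0,0,0.1],"angular": [0,0,8]},{"fingers": 10,"delta_pos": [0,0,0.3],"angular": [0,0,16]},{"fingers": 10,"delta_pos": [0,0,0.4],"angular": [0,0,24]},{"fingers": 10,"delta_pos": [0,0,0.5],"angular": [0,0,32]},{"fingers": 10,"delta_pos": [0,0,0.7],"angular": [0,0,40]},{"fingers": 10,"delta_pos": [0,0,0.8],"angular": [0,0,48]},{"fingers": 10,"delta_pos": [0,0,0.9],"angular": [0,0,56]},{"fingers": 10,"delta_pos": [0,0,1.1],"angular": [0,0,64]},{"fingers": 10,"delta_pos": [0,0,1.2],"angular": [0,0,72]},{"fingers": 10,"delta_pos": [0,0,1.3],"angular": [0,0,80]}])

```text
clock: 23.4
tool_pos: [0.6754, -0.156, 0.1048]
orientation: [180.0, -0.1, -65.3]
force: [-1.8, -4.1, 5.7]
opening: 0.0199
gripper_force: 30.0
```

Emit:
apply_moves(deltas=[{"fingers": 10,"delta_pos": [0,0,0.1],"angular": [0,0,8]},{"fingers": 10,"delta_pos": [0,0,0.3],"angular": [0,0,16]},{"fingers": 10,"delta_pos": [0,0,0.4],"angular": [0,0,24]},{"fingers": 10,"delta_pos": [0,0,0.5],"angular": [0,0,32]},{"fingers": 10,"delta_pos": [0,0,0.7],"angular": [0,0,40]},{"fingers": 10,"delta_pos": [0,0,0.8],"angular": [0,0,48]},{"fingers": 10,"delta_pos": [0,0,0.9],"angular": [0,0,56]},{"fingers": 10,"delta_pos": [0,0,1.1],"angular": [0,0,64]},{"fingers": 10,"delta_pos": [0,0,1.2],"angular": [0,0,72]},{"fingers": 10,"delta_pos": [0,0,1.3],"angular": [0,0,80]}])

```text
clock: 24.4
tool_pos: [0.6741, -0.1557, 0.1034]
orientation: [180.0, -0.1, -145.4]
force: [-6.0, -1.1, 8.4]
opening: 0.02
gripper_force: 30.0
```

Emit:
apply_moves(deltas=[{"fingers": 10,"delta_pos": [0,0,0.1],"angular": [0,0,8]},{"fingers": 10,"delta_pos": [0,0,0.2],"angular": [0,0,16]},{"fingers": 10,"delta_pos": [0,0,0.4],"angular": [0,0,24]},{"fingers": 10,"delta_pos": [0,0,0.5],"angular": [0,0,32]},{"fingers": 10,"delta_pos": [0,0,0.6],"angular": [0,0,40]},{"fingers": 10,"delta_pos": [0,0,0.7],"angular": [0,0,48]},{"fingers": 10,"delta_pos": [0,0,0.8],"angular": [0,0,56]},{"fingers": 10,"delta_pos": [0,0,0.9],"angular": [0,0,58.8]},{"fingers": 10,"delta_pos": [0,0,0.9],"angular": [0,0,58.8]}])

```text
clock: 25.3
tool_pos: [0.674, -0.1547, 0.1024]
orientation: [-179.9, -0.1, 156.1]
force: [-7.0, 3.4, 10.1]
opening: 0.0194
gripper_force: 30.0
```

Emit:
apply_moves(deltas=[{"fingers": 45,"delta_pos": [0,0,0],"angular": [0,0,0]},{"fingers": 45,"delta_pos": [0,0,0],"angular": [0,0,0]},{"fingers": 45,"delta_pos": [0,0,0],"angular": [0,0,0]},{"fingers": 45,"delta_pos": [0,0,0],"angular": [0,0,-8.5]},{"fingers": 45,"delta_pos": [0,0,0],"angular": [0,0,-17]},{"fingers": 45,"delta_pos": [0,0,0],"angular": [0,0,-25.5]},{"fingers": 45,"delta_pos": [0,0,0],"angular": [0,0,-34]},{"fingers": 45,"delta_pos": [0,0,0],"angular": [0,0,-42.5]},{"fingers": 45,"delta_pos": [0,0,0],"angular": [0,0,-51]},{"fingers": 45,"delta_pos": [0,0,0],"angular": [0,0,-59.5]}])

```text
clock: 26.3
tool_pos: [0.6756, -0.1548, 0.1013]
orientation: [180.0, -0.0, -144.0]
force: [-0.6, 0.5, -1.1]
opening: 0.0447
gripper_force: 0.0
```

Emit:
apply_moves(deltas=[{"fingers": 45,"delta_pos": [0,0,0],"angular": [0,0,-8.5]},{"fingers": 45,"delta_pos": [0,0,0],"angular": [0,0,-17]},{"fingers": 45,"delta_pos": [0,0,0],"angular": [0,0,-25.5]},{"fingers": 45,"delta_pos": [0,0,0],"angular": [0,0,-34]},{"fingers": 45,"delta_pos": [0,0,0],"angular": [0,0,-42.5]},{"fingers": 45,"delta_pos": [0,0,0],"angular": [0,0,-51]},{"fingers": 45,"delta_pos": [0,0,0],"angular": [0,0,-59.5]},{"fingers": 45,"delta_pos": [0,0,0],"angular": [0,0,-68]},{"fingers": 45,"delta_pos": [0,0,0],"angular": [0,0,-76.5]},{"fingers": 45,"delta_pos": [0,0,0],"angular": [0,0,-85]}])

```text
clock: 27.3
tool_pos: [0.6756, -0.1548, 0.1013]
orientation: [180.0, 0.0, -59.0]
force: [-0.5, 0.4, -0.6]
opening: 0.0449
gripper_force: 0.0
```

Emit:
apply_moves(deltas=[{"fingers": 45,"delta_pos": [0,0,0],"angular": [0,0,-8.5]},{"fingers": 45,"delta_pos": [0,0,0],"angular": [0,0,-17]},{"fingers": 45,"delta_pos": [0,0,0],"angular": [0,0,-25.5]},{"fingers": 45,"delta_pos": [0,0,0],"angular": [0,0,-34]},{"fingers": 45,"delta_pos": [0,0,0],"angular": [0,0,-42.5]},{"fingers": 45,"delta_pos": [0,0,0],"angular": [0,0,-51]},{"fingers": 45,"delta_pos": [0,0,0],"angular": [0,0,-59.5]},{"fingers": 45,"delta_pos": [0,0,0],"angular": [0,0,-68]},{"fingers": 45,"delta_pos": [0,0,0],"angular": [0,0,-76.5]},{"fingers": 45,"delta_pos": [0,0,0],"angular": [0,0,-85]}])

```text
clock: 28.3
tool_pos: [0.6756, -0.1548, 0.1013]
orientation: [-180.0, 0.0, 26.0]
force: [-0.2, -0.4, 0.2]
opening: 0.0449
gripper_force: 0.0
```

Run:
```python
from h import *
print(delta([.6755,-.1553,.101],0),ctrl.get_obs()['orientation'],ctrl.get_obs()['joint_pos'][5])
```

```text
[-0.3  0.4  0.3] [-1.79992865e+02  1.59221115e-02  2.60196681e+01] 112.86264114417182
```

Emit:
apply_moves(deltas=[{"fingers": 45,"delta_pos": [-1.1,-0.3,0],"angular": [0,0,-8.5]},{"fingers": 45,"delta_pos": [-1.1,-0.3,0],"angular": [0,0,-17]},{"fingers": 45,"delta_pos": [-1.1,-0.3,0],"angular": [0,0,-25.5]},{"fingers": 45,"delta_pos": [-1.1,-0.3,0],"angular": [0,0,-34]},{"fingers": 45,"delta_pos": [-1.1,-0.3,0],"angular": [0,0,-40]},{"fingers": 10,"delta_pos": [-1.1,-0.3,0],"angular": [0,0,-40]},{"fingers": 10,"delta_pos": [-1.1,-0.3,0],"angular": [0,0,-40]},{"fingers": 10,"delta_pos": [-1.1,-0.3,0],"angular": [0,0,-40]},{"fingers": 10,"delta_pos": [-1.1,-0.3,0],"angular": [0,0,-40]},{"fingers": 10,"delta_pos": [-1.1,-0.3,0],"angular": [0,0,-40]}])

```text
clock: 29.3
tool_pos: [0.6748, -0.1551, 0.1016]
orientation: [180.0, -0.0, 65.6]
force: [1.9, -1.4, -1.1]
opening: 0.0195
gripper_force: 30.0
```

Emit:
apply_moves(deltas=[{"fingers": 10,"delta_pos": [0,0,0],"angular": [0,0,0]},{"fingers": 10,"delta_pos": [0,0,0.1],"angular": [0,0,8]},{"fingers": 10,"delta_pos": [0,0,0.3],"angular": [0,0,16]},{"fingers": 10,"delta_pos": [0,0,0.4],"angular": [0,0,24]},{"fingers": 10,"delta_pos": [0,0,0.5],"angular": [0,0,32]},{"fingers": 10,"delta_pos": [0,0,0.7],"angular": [0,0,40]},{"fingers": 10,"delta_pos": [0,0,0.8],"angular": [0,0,48]},{"fingers": 10,"delta_pos": [0,0,0.9],"angular": [0,0,56]},{"fingers": 10,"delta_pos": [0,0,1.1],"angular": [0,0,64]},{"fingers": 10,"delta_pos": [0,0,1.2],"angular": [0,0,72]}])

```text
clock: 30.3
tool_pos: [0.6747, -0.155, 0.1004]
orientation: [180.0, -0.0, -6.7]
force: [2.0, -1.4, -1.8]
opening: 0.0199
gripper_force: 30.0
```

Emit:
apply_moves(deltas=[{"fingers": 10,"delta_pos": [0,0,0.1],"angular": [0,0,8]},{"fingers": 10,"delta_pos": [0,0,0.3],"angular": [0,0,16]},{"fingers": 10,"delta_pos": [0,0,0.4],"angular": [0,0,24]},{"fingers": 10,"delta_pos": [0,0,0.5],"angular": [0,0,32]},{"fingers": 10,"delta_pos": [0,0,0.7],"angular": [0,0,40]},{"fingers": 10,"delta_pos": [0,0,0.8],"angular": [0,0,48]},{"fingers": 10,"delta_pos": [0,0,0.9],"angular": [0,0,56]},{"fingers": 10,"delta_pos": [0,0,1.1],"angular": [0,0,64]},{"fingers": 10,"delta_pos": [0,0,1.2],"angular": [0,0,72]},{"fingers": 10,"delta_pos": [0,0,1.3],"angular": [0,0,80]}])

```text
clock: 31.3
tool_pos: [0.6748, -0.155, 0.0991]
orientation: [-180.0, -0.0, -86.7]
force: [2.2, -1.2, -2.3]
opening: 0.0198
gripper_force: 30.0
```

Emit:
apply_moves(deltas=[{"fingers": 10,"delta_pos": [0,0,0.1],"angular": [0,0,8]},{"fingers": 10,"delta_pos": [0,0,0.3],"angular": [0,0,16]},{"fingers": 10,"delta_pos": [0,0,0.4],"angular": [0,0,24]},{"fingers": 10,"delta_pos": [0,0,0.5],"angular": [0,0,32]},{"fingers": 10,"delta_pos": [0,0,0.7],"angular": [0,0,40]},{"fingers": 10,"delta_pos": [0,0,0.8],"angular": [0,0,48]},{"fingers": 10,"delta_pos": [0,0,0.9],"angular": [0,0,56]},{"fingers": 10,"delta_pos": [0,0,1.1],"angular": [0,0,64]},{"fingers": 10,"delta_pos": [0,0,1.2],"angular": [0,0,72]},{"fingers": 10,"delta_pos": [0,0,1.3],"angular": [0,0,80]}])

```text
clock: 32.3
tool_pos: [0.6749, -0.155, 0.0978]
orientation: [-180.0, 0.0, -166.7]
force: [3.3, -1.0, -2.6]
opening: 0.0196
gripper_force: 30.0
```

Emit:
apply_moves(deltas=[{"fingers": 10,"delta_pos": [0,0,0.1],"angular": [0,0,8]},{"fingers": 10,"delta_pos": [0,0,0.3],"angular": [0,0,16]},{"fingers": 10,"delta_pos": [0,0,0.4],"angular": [0,0,24]},{"fingers": 10,"delta_pos": [0,0,0.5],"angular": [0,0,32]},{"fingers": 10,"delta_pos": [0,0,0.6],"angular": [0,0,37.5]},{"fingers": 10,"delta_pos": [0,0,0.6],"angular": [0,0,37.5]},{"fingers": 10,"delta_pos": [0,0,0.6],"angular": [0,0,37.5]}])

```text
clock: 33.0
tool_pos: [0.6749, -0.1551, 0.0971]
orientation: [180.0, 0.0, 156.3]
force: [3.7, -2.2, -3.6]
opening: 0.0199
gripper_force: 30.0
```

Emit:
apply_moves(deltas=[{"fingers": 87,"delta_pos": [0,0,0],"angular": [0,0,0]},{"fingers": 87,"delta_pos": [0,0,0],"angular": [0,0,0]},{"fingers": 87,"delta_pos": [0,0,0],"angular": [0,0,0]},{"fingers": 87,"delta_pos": [0,0,-40],"angular": [0,0,-8]},{"fingers": 87,"delta_pos": [0,0,-80],"angular": [0,0,-16]},{"fingers": 87,"delta_pos": [0,0,-120],"angular": [0,0,-24]},{"fingers": 87,"delta_pos": [0,0,-140],"angular": [0,0,-32]},{"fingers": 87,"delta_pos": [0,0,-140],"angular": [0,0,-40]},{"fingers": 87,"delta_pos": [0,0,-140],"angular": [0,0,-40]},{"fingers": 87,"delta_pos": [0,0,-140],"angular": [0,0,-40]}])

```text
clock: 34.0
tool_pos: [0.6739, -0.1549, 0.2368]
orientation: [180.0, -0.1, -164.1]
force: [0.2, 0.2, -0.1]
opening: 0.0865
gripper_force: 0.0
```

Run:
```python
from h import *
stand([.675,-.155],'b2c')
a=ctrl.snapshot('top');cv2.imwrite('pics/top1.png',a[:,:,::-1])
b=ctrl.snapshot('side');cv2.imwrite('pics/side1.png',b[:,:,::-1])
```

```text
b2c base centre [ 0.66659943 -0.15716257] rad 0.05727931458394978 TCP [ 0.67407803 -0.15499891  0.23639048] yaw -163.93495968772598
crop origin 236 123 scale 4
```

View pics/b2c.png

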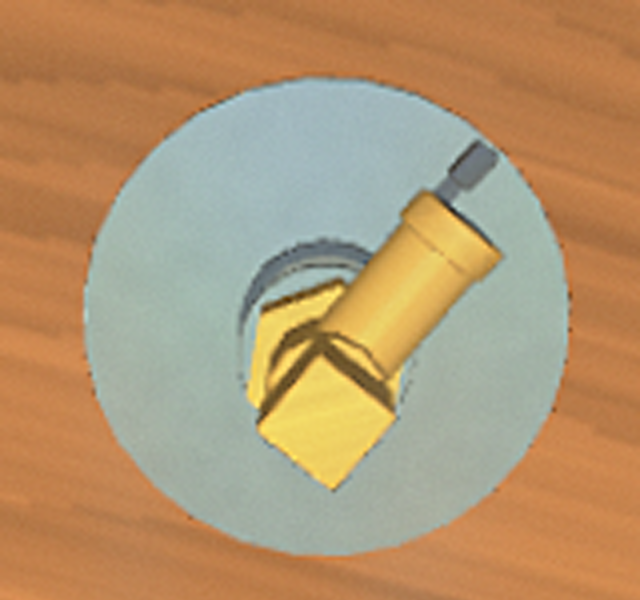

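The outlet and the mark arm both point up and to the right. The boss corners are (321,350), (396,413), (333,490) and (258,426), and the tab top is at about (479,158). I check the angle and plan the cover pickup.

Run:
```python
from h import *
T=pose();c=lambda a,b:(236+a/4,123+b/4)
angles(T,c(326,316),[c(321,350),c(396,413),c(333,490),c(258,426)],c(479,158),c(452,225),.114)
a=cv2.imread('pics/top1.png')
g=cv2.cvtColor(a,cv2.COLOR_BGR2HSV)[:,:,2]
m=(g<75).astype('uint8')*255;m[:,:300]=0;m[:,430:]=0;m[:235]=0;m[330:]=0
m=cv2.morphologyEx(m,3,np.ones((7,7)))
for k in cv2.findContours(m,0,2)[0]:
    if cv2.contourArea(k)>200:
        r=cv2.minAreaRect(k);print(r)
        bx=cv2.boxPoints(r);w=np.array([onz('top',p,.006)for p in bx]);e=w[1]-w[0];f=w[2]-w[1];print('cover',w.mean(0),np.linalg.norm(e),np.degrees(np.arctan2(e[1],e[0])),np.linalg.norm(f),np.degrees(np.arctan2(f[1],f[0])))
print(delta([.475,-.059,.236],0))
```

```text
C [ 0.67348143 -0.15460729  0.016     ] B [ 0.67520186 -0.15393953  0.114     ] side 0.019681377993689617 mark r 0.0568153217510774 yaw mark 154.00768157105165 155.34359897978575 out(boss) 157.52243685316847 out(mouth) 159.68246800662186
((339.93212890625, 282.0145568847656), (77.25949096679688, 96.60806274414062), 1.9305872917175293)
cover [ 0.46064869 -0.01407752  0.006     ] 0.2523416171741716 4.604908006292519 0.20453697935100035 -85.67411395526125
[164.9 147.5   0.9]
```

Elbow B is within about 1.5° (≤2 mm at the mark). The top-view cover mask got merged with something else in view, so I look with the wrist camera above the cover.

Emit:
apply_moves(deltas=[{"fingers": 87,"delta_pos": [32,28,0],"angular": [0,0,-4]},{"fingers": 87,"delta_pos": [64,56,0],"angular": [0,0,-8]},{"fingers": 87,"delta_pos": [96,84,0],"angular": [0,0,-12]},{"fingers": 87,"delta_pos": [128,112,0],"angular": [0,0,-16]},{"fingers": 87,"delta_pos": [160,140,0],"angular": [0,0,-20]},{"fingers": 87,"delta_pos": [165,147,0],"angular": [0,0,-24]},{"fingers": 87,"delta_pos": [165,147,0],"angular": [0,0,-24]},{"fingers": 87,"delta_pos": [165,147,0],"angular": [0,0,-24]}])

```text
clock: 35.1
tool_pos: [0.4756, -0.0597, 0.2377]
orientation: [-180.0, 0.0, -139.9]
force: [0.4, 0.0, -0.7]
opening: 0.0874
gripper_force: 0.0
```

Run:
```python
from h import *
ctrl.snapshot('wrist');T=pose();i=ctrl.snapshot('wrist');np.save('w.npy',i);np.save('T.npy',T)
cv2.imwrite('pics/cov.png',i[:,:,::-1]);print(ctrl.get_obs()['joint_pos'],ctrl.get_obs()['orientation'])
```

```text
[ 1.63976922e+01  1.38655392e+00 -2.21475922e+01  9.78030448e-03
 -6.64854899e+01 -6.63425895e+01] [-1.79999666e+02 -2.15841685e-02 -1.39940994e+02]
```

View pics/cov.png

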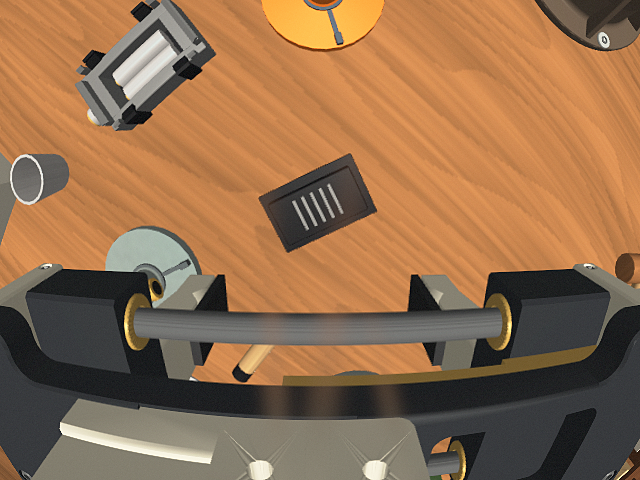

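The cover is at about (318,202), lying flat right side up with its white vent stripes showing. The box is at upper left, about (145,65). I measure the cover's rim rectangle on a plane in world coordinates.

Run:
```python
from h import *
i=np.load('w.npy');T=np.load('T.npy')
g=cv2.cvtColor(i,cv2.COLOR_RGB2HSV)[:,:,2];m=(g<95).astype('uint8')*255
m[:140]=0;m[262:]=0;m[:,:240]=0;m[:,400:]=0
k=max(cv2.findContours(cv2.morphologyEx(m,3,np.ones((5,5))),0,1)[0],key=cv2.contourArea)
W=np.array([onz('wrist',p,.003,T)[:2] for p in cv2.convexHull(k)[:,0]],np.float32)
r=cv2.minAreaRect(W*1000);b=cv2.boxPoints(r)
print('rect mm',r)
e=b[1]-b[0];f=b[2]-b[1];L=e if np.hypot(*e)>np.hypot(*f) else f
yaw=np.degrees(np.arctan2(L[1],L[0]));print('long yaw',yaw)
c=np.array(r[0])/1000
print(ctrl.get_obs()['orientation'][2],delta([*c,.12],0),delta([*c,.004],0))
```

```text
rect mm ((478.8906555175781, -56.8367805480957), (70.03855895996094, 109.92459869384766), 65.8448257446289)
long yaw -24.155169
-139.94099367303457 [ -4.5   0.4 117.1] [ -4.5   0.4 233.1]
```

Emit:
apply_moves(deltas=[{"fingers": 87,"delta_pos": [-4,0.4,0],"angular": [0,0,-8.5]},{"fingers": 87,"delta_pos": [-4,0.4,0],"angular": [0,0,-17]},{"fingers": 87,"delta_pos": [-4,0.4,0],"angular": [0,0,-25.5]},{"fingers": 87,"delta_pos": [-4,0.4,0],"angular": [0,0,-34]},{"fingers": 87,"delta_pos": [-4,0.4,0],"angular": [0,0,-42.5]},{"fingers": 87,"delta_pos": [-4,0.4,0],"angular": [0,0,-51]},{"fingers": 87,"delta_pos": [-4,0.4,0],"angular": [0,0,-59.5]},{"fingers": 87,"delta_pos": [-4,0.4,0],"angular": [0,0,-68]},{"fingers": 87,"delta_pos": [-4,0.4,0],"angular": [0,0,-76.5]},{"fingers": 87,"delta_pos": [-4,0.4,0],"angular": [0,0,-85]}])

```text
clock: 36.2
tool_pos: [0.4785, -0.0574, 0.2366]
orientation: [179.9, 0.0, -54.6]
force: [-0.5, 0.3, -0.8]
opening: 0.0868
gripper_force: 0.0
```

Emit:
apply_moves(deltas=[{"fingers": 87,"delta_pos": [0,0,0],"angular": [0,0,-8.5]},{"fingers": 87,"delta_pos": [0,0,0],"angular": [0,0,-17]},{"fingers": 87,"delta_pos": [0,0,0],"angular": [0,0,-25.5]},{"fingers": 87,"delta_pos": [0,0,0],"angular": [0,0,-30.7]},{"fingers": 87,"delta_pos": [0,0,0],"angular": [0,0,-30.7]},{"fingers": 87,"delta_pos": [0,0,0],"angular": [0,0,-30.7]}])

```text
clock: 36.8
tool_pos: [0.4782, -0.0572, 0.2368]
orientation: [180.0, 0.0, -24.4]
force: [0.7, 0.2, -0.9]
opening: 0.087
gripper_force: 0.0
```

```bash
cat >> h.py <<'E'
def cover():
    ctrl.snapshot('wrist');T=pose();i=ctrl.snapshot('wrist')
    g=cv2.cvtColor(i,cv2.COLOR_RGB2HSV)[:,:,2];m=(g<95).astype('uint8')*255
    m[:110]=0;m[262:]=0;m[:,:230]=0;m[:,410:]=0
    k=max(cv2.findContours(cv2.morphologyEx(m,3,np.ones((5,5))),0,1)[0],key=cv2.contourArea)
    W=np.array([onz('wrist',p,.003,T)[:2] for p in cv2.convexHull(k)[:,0]],np.float32)
    r=cv2.minAreaRect(W*1000);b=cv2.boxPoints(r)
    e=b[1]-b[0];f=b[2]-b[1];L=e if np.hypot(*e)>np.hypot(*f) else f
    print('rect mm',r,'yaw',np.degrees(np.arctan2(L[1],L[0])))
    return np.array(r[0])/1000
E
python3 - <<'E'
from h import *
c=cover();print(ctrl.get_obs()['orientation'][2],delta([*c,.007],0))
E
```

```text
rect mm ((478.84197998046875, -56.344852447509766), (69.6427001953125, 109.03042602539062), 65.6051254272461) yaw -24.394875
-24.30106065991343 [  0.5  -1.1 230. ]
```

Emit:
apply_moves(deltas=[{"fingers": 72,"delta_pos": [0.5,-1,40],"angular": [0,0,0]},{"fingers": 72,"delta_pos": [0.5,-1,80],"angular": [0,0,0]},{"fingers": 72,"delta_pos": [0.5,-1,120],"angular": [0,0,0]},{"fingers": 72,"delta_pos": [0.5,-1,160],"angular": [0,0,0]},{"fingers": 72,"delta_pos": [0.5,-1,190],"angular": [0,0,0]},{"fingers": 72,"delta_pos": [0.5,-1,210],"angular": [0,0,0]},{"fingers": 72,"delta_pos": [0.5,-1,222],"angular": [0,0,0]},{"fingers": 72,"delta_pos": [0.5,-1,229],"angular": [0,0,0]},{"fingers": 72,"delta_pos": [0.5,-1,229],"angular": [0,0,0]}])

```text
clock: 37.8
tool_pos: [0.4783, -0.0563, 0.0075]
orientation: [179.9, 0.1, -24.2]
force: [-0.6, 0.8, 0.3]
opening: 0.0721
gripper_force: 0.0
```

Emit:
apply_moves(deltas=[{"fingers": 40,"delta_pos": [0,0,0],"angular": [0,0,0]},{"fingers": 40,"delta_pos": [0,0,0],"angular": [0,0,0]},{"fingers": 40,"delta_pos": [0,0,0],"angular": [0,0,0]},{"fingers": 40,"delta_pos": [0,0,0],"angular": [0,0,0]},{"fingers": 40,"delta_pos": [0,0,0],"angular": [0,0,0]},{"fingers": 40,"delta_pos": [0,0,0],"angular": [0,0,0]}])

```text
clock: 38.4
tool_pos: [0.4791, -0.0561, 0.0089]
orientation: [-180.0, -0.1, -24.1]
force: [-1.8, -0.2, 6.5]
opening: 0.0492
gripper_force: 30.0
```

Emit:
apply_moves(deltas=[{"fingers": 40,"delta_pos": [0,0,-15],"angular": [0,0,0]},{"fingers": 40,"delta_pos": [0,0,-40],"angular": [0,0,0]},{"fingers": 40,"delta_pos": [0,0,-70],"angular": [0,0,0]},{"fingers": 40,"delta_pos": [0,0,-110],"angular": [0,0,0]},{"fingers": 40,"delta_pos": [0,0,-150],"angular": [0,0,0]},{"fingers": 40,"delta_pos": [0,0,-180],"angular": [0,0,0]},{"fingers": 40,"delta_pos": [0,0,-200],"angular": [0,0,0]},{"fingers": 40,"delta_pos": [0,0,-200],"angular": [0,0,0]}])

```text
clock: 39.2
tool_pos: [0.4803, -0.0559, 0.2115]
orientation: [-179.8, -0.3, -24.1]
force: [0.2, 0.7, -0.3]
opening: 0.0496
gripper_force: 30.0
```

Run:
```python
from h import *
print(ctrl.get_obs()['joint_pos'][[0,5]],delta([.469,-.298,.206],0))
```

```text
[16.75645412 49.1132586 ] [ 88.6 225.6   5.2]
```

The cover is held at 49.6 mm opening. I back off so the box stays visible past the held cover.

Emit:
apply_moves(deltas=[{"fingers": 40,"delta_pos": [-4,38,0],"angular": [0,0,0]},{"fingers": 40,"delta_pos": [-8,76,0],"angular": [0,0,0]},{"fingers": 40,"delta_pos": [-12,114,0],"angular": [0,0,0]},{"fingers": 40,"delta_pos": [-16,152,0],"angular": [0,0,0]},{"fingers": 40,"delta_pos": [-20,190,0],"angular": [0,0,0]},{"fingers": 40,"delta_pos": [-21,215,0],"angular": [0,0,0]},{"fingers": 40,"delta_pos": [-21,226,0],"angular": [0,0,0]},{"fingers": 40,"delta_pos": [-21,226,0],"angular": [0,0,0]},{"fingers": 40,"delta_pos": [-21,226,0],"angular": [0,0,0]},{"fingers": 40,"delta_pos": [-21,226,0],"angular": [0,0,0]}])

```text
clock: 40.2
tool_pos: [0.3676, -0.2532, 0.208]
orientation: [-180.0, 0.0, -24.1]
force: [-1.0, -0.6, -1.1]
opening: 0.0499
gripper_force: 30.0
```

Run:
```python
from h import *
ctrl.snapshot('wrist');T=pose();i=ctrl.snapshot('wrist');np.save('w.npy',i);np.save('T.npy',T)
c=proj('wrist',[.469,-.298,.04],T).astype(int);x0=max(c[0]-100,0);y0=max(c[1]-75,0);print(c,x0,y0,T[:3,3])
cv2.imwrite('pics/box.png',cv2.resize(i[y0:y0+150,x0:x0+200,::-1],(800,600),interpolation=2))
```

```text
[317  88] 217 13 [ 0.36758876 -0.25314552  0.20808941]
```

View pics/box.png

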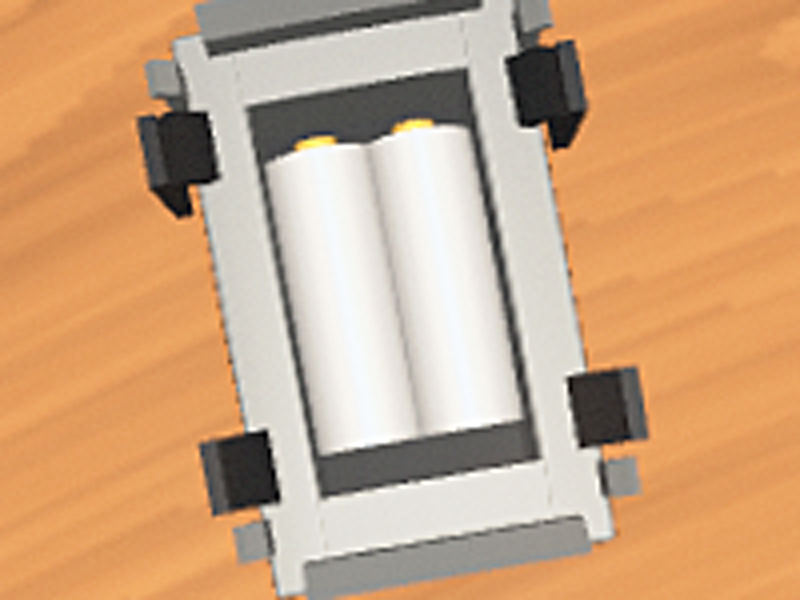

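The opening's corners at ledge height in the crop are (248,106), (467,70), (540,459) and (320,496). The end-stop bases run along (306,563)–(588,517) and (208,54)–(480,8). The clips are black, at about (178,150), (545,85), (240,475) and (605,405).

Run:
```python
from h import *
T=np.load('T.npy');w=lambda a,b:onz('wrist',(217+a/4,13+b/4),.04,T)[:2]
q=np.array([w(248,106),w(467,70),w(540,459),w(320,496)])
s=np.array([w(306,563),w(588,517),w(480,8),w(208,54)])
y=lambda v:np.degrees(np.arctan2(v[1],v[0]))
for n,k in(('open',q),('stops',s)):
    print(n,k.mean(0),[round(np.linalg.norm(k[j]-k[j-1])*1000,1) for j in range(4)],
      'yaw',[y(d) for d in ((k[0]+k[1]-k[2]-k[3])*(1 if n=='open' else -1),)], y((k[1]-k[0])))
c=(q.mean(0)+s.mean(0))/2
print(ctrl.get_obs()['orientation'],delta([*c,.208],0))
```

```text
open [ 0.47493722 -0.29857021] [np.float64(89.2), np.float64(48.2), np.float64(88.9), np.float64(48.5)] yaw [np.float64(-13.983200966671607)] -104.65384959419235
stops [ 0.47484503 -0.29894561] [np.float64(117.2), np.float64(62.5), np.float64(117.4), np.float64(60.1)] yaw [np.float64(-13.104920161577112)] -104.5403813924839
[-1.79996917e+02  1.88289373e-03 -2.40553436e+01] [116.5  -2.1   0.2]
```

Emit:
apply_moves(deltas=[{"fingers": 40,"delta_pos": [30,-0.5,0],"angular": [0,0,-3]},{"fingers": 40,"delta_pos": [60,-1,0],"angular": [0,0,-6]},{"fingers": 40,"delta_pos": [90,-1.5,0],"angular": [0,0,-9]},{"fingers": 40,"delta_pos": [110,-2,0],"angular": [0,0,-10]},{"fingers": 40,"delta_pos": [116.5,-2.1,20],"angular": [0,0,-10]},{"fingers": 40,"delta_pos": [116.5,-2.1,55],"angular": [0,0,-10]},{"fingers": 40,"delta_pos": [116.5,-2.1,90],"angular": [0,0,-10]},{"fingers": 40,"delta_pos": [116.5,-2.1,120],"angular": [0,0,-10]},{"fingers": 40,"delta_pos": [116.5,-2.1,130],"angular": [0,0,-10]},{"fingers": 40,"delta_pos": [116.5,-2.1,130],"angular": [0,0,-10]}])

```text
clock: 41.3
tool_pos: [0.4739, -0.299, 0.0771]
orientation: [180.0, 0.2, -14.1]
force: [1.7, 0.9, -0.7]
opening: 0.0494
gripper_force: 30.0
```

Run:
```python
from h import *
ctrl.snapshot('side');print(ctrl.get_obs()['orientation'],delta([.4749,-.2988,.058],0))
i=ctrl.snapshot('side')
c=proj('side',[.475,-.299,.06]).astype(int);print(c)
cv2.imwrite('pics/s2.png',cv2.resize(i[c[1]-60:c[1]+60,c[0]-80:c[0]+80,::-1],(800,600),interpolation=2))
```

```text
[ 1.79977673e+02  2.27956674e-02 -1.40698756e+01] [-0.1 -0.6 20.6]
[419 378]
```

View pics/s2.png

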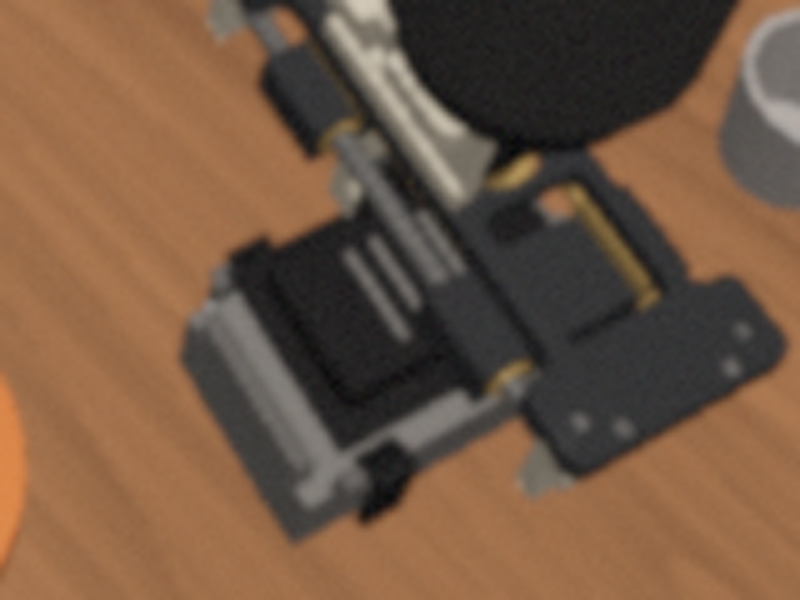

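The cover is above the box and parallel to it, about centred between the end stop and the clips. I lower it gently.

Emit:
apply_moves(deltas=[{"fingers": 40,"delta_pos": [-0.1,-0.4,4],"angular": [0,0,0]},{"fingers": 40,"delta_pos": [-0.1,-0.4,8],"angular": [0,0,0]},{"fingers": 40,"delta_pos": [-0.1,-0.4,12],"angular": [0,0,0]},{"fingers": 40,"delta_pos": [-0.1,-0.4,15],"angular": [0,0,0]},{"fingers": 40,"delta_pos": [-0.1,-0.4,17],"angular": [0,0,0]},{"fingers": 40,"delta_pos": [-0.1,-0.4,19],"angular": [0,0,0]},{"fingers": 40,"delta_pos": [-0.1,-0.4,20],"angular": [0,0,0]}])

```text
clock: 42.1
tool_pos: [0.4745, -0.2992, 0.0583]
orientation: [180.0, -0.0, -14.1]
force: [-0.3, 1.7, 3.0]
opening: 0.0495
gripper_force: 30.0
```

Emit:
apply_moves(deltas=[{"fingers": 65,"delta_pos": [0,0,0],"angular": [0,0,0]},{"fingers": 65,"delta_pos": [0,0,0],"angular": [0,0,0]},{"fingers": 65,"delta_pos": [0,0,0],"angular": [0,0,0]},{"fingers": 65,"delta_pos": [0,0,-10],"angular": [0,0,0]},{"fingers": 65,"delta_pos": [0,0,-35],"angular": [0,0,0]},{"fingers": 0,"delta_pos": [0,0,-60],"angular": [0,0,0]},{"fingers": 0,"delta_pos": [0,0,-90],"angular": [0,0,0]},{"fingers": 0,"delta_pos": [-45,0,-110],"angular": [0,0,0]},{"fingers": 0,"delta_pos": [-60,0,-110],"angular": [0,0,0]},{"fingers": 0,"delta_pos": [-60,0,-110],"angular": [0,0,0]}])

```text
clock: 43.1
tool_pos: [0.4145, -0.2841, 0.1697]
orientation: [-180.0, -0.1, -14.2]
force: [0.2, -0.2, 0.2]
opening: 0.0305
gripper_force: 0.0
```

Run:
```python
from h import *
ctrl.snapshot('wrist');ctrl.snapshot('wrist');T=pose();i=ctrl.snapshot('wrist');np.save('w.npy',i);np.save('T.npy',T)
c=proj('wrist',[.4749,-.2988,.05],T).astype(int);x0=max(c[0]-100,0);y0=max(c[1]-75,0);print(c,x0,y0,T[:3,3])
cv2.imwrite('pics/box2.png',cv2.resize(i[y0:y0+150,x0:x0+200,::-1],(800,600),interpolation=2))
```

```text
[317 149] 217 74 [ 0.41628447 -0.28460235  0.1688643 ]
```

View pics/box2.png

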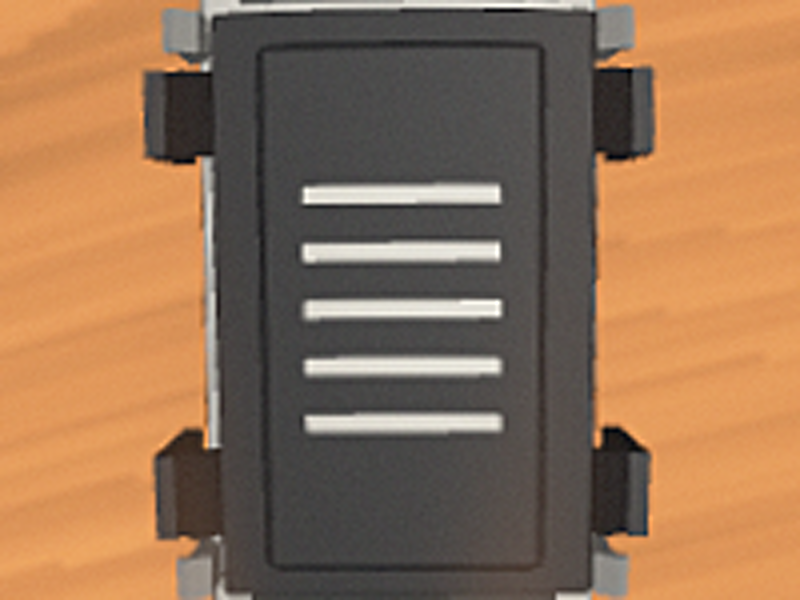

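The cover sits square on the clip noses between guides and stops. Now I press each corner with closed fingers.

Emit:
apply_moves(deltas=[{"fingers": 0,"delta_pos": [24,-16,40],"angular": [0,0,0]},{"fingers": 0,"delta_pos": [24,-16,80],"angular": [0,0,0]},{"fingers": 0,"delta_pos": [24,-16,94],"angular": [0,0,0]},{"fingers": 0,"delta_pos": [24,-16,98],"angular": [0,0,0]},{"fingers": 0,"delta_pos": [24,-16,101],"angular": [0,0,0]},{"fingers": 0,"delta_pos": [24,-16,104],"angular": [0,0,0]},{"fingers": 0,"delta_pos": [24,-16,107],"angular": [0,0,0]},{"fingers": 0,"delta_pos": [24,-16,109],"angular": [0,0,0]},{"fingers": 0,"delta_pos": [24,-16,110],"angular": [0,0,0]},{"fingers": 0,"delta_pos": [24,-16,110],"angular": [0,0,0]}])

```text
clock: 44.25
tool_pos: [0.4452, -0.2757, 0.0608]
orientation: [180.0, -0.3, -14.1]
force: [-2.6, 2.5, 15.6]
opening: 0.0004
gripper_force: 7.6
```

Emit:
apply_moves(deltas=[{"fingers": 0,"delta_pos": [0,0,1],"angular": [0,0,0]},{"fingers": 0,"delta_pos": [0,0,2],"angular": [0,0,0]},{"fingers": 0,"delta_pos": [0,0,3],"angular": [0,0,0]},{"fingers": 0,"delta_pos": [0,0,3],"angular": [0,0,0]}])

```text
clock: 44.65
tool_pos: [0.4448, -0.2755, 0.0582]
orientation: [180.0, -0.2, -14.1]
force: [-4.7, 4.3, 24.1]
opening: 0.0002
gripper_force: 11.4
```

Emit:
apply_moves(deltas=[{"fingers": 0,"delta_pos": [0,0,-20],"angular": [0,0,0]},{"fingers": 0,"delta_pos": [0,32,-20],"angular": [0,0,0]},{"fingers": 0,"delta_pos": [0,32,-14],"angular": [0,0,0]},{"fingers": 0,"delta_pos": [0,32,-10],"angular": [0,0,0]},{"fingers": 0,"delta_pos": [0,32,-7],"angular": [0,0,0]},{"fingers": 0,"delta_pos": [0,32,-4],"angular": [0,0,0]},{"fingers": 0,"delta_pos": [0,32,-2],"angular": [0,0,0]},{"fingers": 0,"delta_pos": [0,32,0],"angular": [0,0,0]},{"fingers": 0,"delta_pos": [0,32,0],"angular": [0,0,0]}])

```text
clock: 45.55
tool_pos: [0.4356, -0.3055, 0.058]
orientation: [180.0, -0.0, -14.0]
force: [-9.4, 9.6, 32.6]
opening: 0.0005
gripper_force: 16.7
```

Emit:
apply_moves(deltas=[{"fingers": 0,"delta_pos": [0,0,-22],"angular": [0,0,0]},{"fingers": 0,"delta_pos": [36,0,-22],"angular": [0,0,0]},{"fingers": 0,"delta_pos": [72,0,-22],"angular": [0,0,0]},{"fingers": 0,"delta_pos": [72,0,-15],"angular": [0,0,0]},{"fingers": 0,"delta_pos": [72,0,-10],"angular": [0,0,0]},{"fingers": 0,"delta_pos": [72,0,-7],"angular": [0,0,0]},{"fingers": 0,"delta_pos": [72,0,-4],"angular": [0,0,0]},{"fingers": 0,"delta_pos": [72,0,-2],"angular": [0,0,0]},{"fingers": 0,"delta_pos": [72,0,0],"angular": [0,0,0]},{"fingers": 0,"delta_pos": [72,0,0],"angular": [0,0,0]}])

```text
clock: 46.55
tool_pos: [0.5046, -0.3232, 0.0581]
orientation: [180.0, -0.0, -14.1]
force: [-8.7, 7.4, 23.6]
opening: 0.0004
gripper_force: 12.3
```

Emit:
apply_moves(deltas=[{"fingers": 0,"delta_pos": [0,0,-22],"angular": [0,0,0]},{"fingers": 0,"delta_pos": [0,-32,-20],"angular": [0,0,0]},{"fingers": 0,"delta_pos": [0,-32,-14],"angular": [0,0,0]},{"fingers": 0,"delta_pos": [0,-32,-10],"angular": [0,0,0]},{"fingers": 0,"delta_pos": [0,-32,-7],"angular": [0,0,0]},{"fingers": 0,"delta_pos": [0,-32,-4],"angular": [0,0,0]},{"fingers": 0,"delta_pos": [0,-32,-2],"angular": [0,0,0]},{"fingers": 0,"delta_pos": [0,-32,0],"angular": [0,0,0]},{"fingers": 0,"delta_pos": [0,-32,0],"angular": [0,0,0]}])

```text
clock: 47.45
tool_pos: [0.5129, -0.2929, 0.0582]
orientation: [180.0, -0.0, -14.1]
force: [-9.5, 9.4, 29.4]
opening: 0.0003
gripper_force: 14.7
```

All four corners bottomed at 58 mm. I lift clear and check.

Emit:
apply_moves(deltas=[{"fingers": 0,"delta_pos": [0,0,-15],"angular": [0,0,0]},{"fingers": 0,"delta_pos": [0,0,-50],"angular": [0,0,0]},{"fingers": 0,"delta_pos": [-40,16,-90],"angular": [0,0,0]},{"fingers": 0,"delta_pos": [-80,16,-112],"angular": [0,0,0]},{"fingers": 0,"delta_pos": [-96,16,-112],"angular": [0,0,0]},{"fingers": 0,"delta_pos": [-96,16,-112],"angular": [0,0,0]},{"fingers": 0,"delta_pos": [-96,16,-112],"angular": [0,0,0]}])

```text
clock: 48.15
tool_pos: [0.4162, -0.2849, 0.1676]
orientation: [180.0, -0.1, -14.2]
force: [0.5, 0.5, 0.0]
opening: 0.0007
gripper_force: 0.0
```

Run:
```python
from h import *
ctrl.snapshot('wrist');ctrl.snapshot('wrist');T=pose();i=ctrl.snapshot('wrist');s=ctrl.snapshot('side')
c=proj('wrist',[.4749,-.2988,.05],T).astype(int);x0=max(c[0]-100,0);y0=max(c[1]-75,0);print(c,x0,y0,T[:3,3])
w=cv2.resize(i[y0:y0+150,x0:x0+200,::-1],(400,300),interpolation=2)
d=proj('side',[.475,-.299,.05]).astype(int);e=lambda d:cv2.resize(s[d[1]-36:d[1]+36,d[0]-48:d[0]+48,::-1],(400,300),interpolation=2)
A=proj('side',[.663,.164,.06]).astype(int);B=proj('side',[.675,-.155,.06]).astype(int)
cv2.imwrite('pics/fin.png',np.vstack([np.hstack([w,e(d)]),np.hstack([e(A),e(B)])]))
```

```text
[317 149] 217 74 [ 0.41664348 -0.2847739   0.16681232]
```

View pics/fin.png

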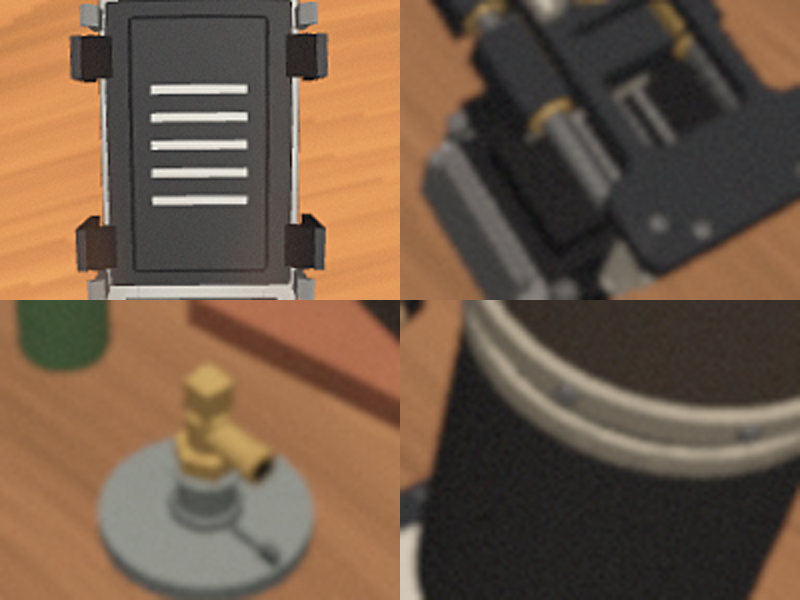

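The wrist view shows all four noses overlapping the cover rim, at about (110,57), (290,57), (112,245) and (290,245). Stand A's outlet is over its mark arm. The robot is clear of everything, so I hand the job in.

```bash
python3 -c "
from plant import ctrl
print(ctrl.close_job())"
```

```text
the job is handed in; nothing more can be done
None
```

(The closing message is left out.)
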